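# Pack the adjustable-dumbbell kit into its case

## Robot

A 6-joint arm with a two-finger parallel gripper is mounted at the origin on the work surface. World frame = base frame: x ahead of the robot, y to its left, z up, the work surface at z = 0. Lengths are in mm, angles in rad, forces in N, time in s.
With the tool pointing down it reaches from about 350 to 775 mm from the base axis. Payload 7.3 kg.
Tool frame: the origin (TCP) lies at the very end of the fingers, on their centre line; the grasp point (between the pads) lies 19 mm behind it; z points along the fingers, y is the line along which they close (so a half turn about z gives the same grasp; the last joint's range is limited). The gripper opens to 92 mm and grips with 3 to 60 N. Pads are 19 mm wide; open, the fingers measure 130 mm over their backs; the gripper's body (75 mm by 190 mm) begins 47 mm behind the grasp point.
Start: joints at [-1.268, 0.342, 1.524, -0, 1.275, -0.146], TCP at [227.813, -473.018, 226.741] pointing down, gripper open.
Joint ranges: [-2.53, 2.53], [-0.77, 2.02], [0.04, 2.7], [-1, 4.14], [0.28, 2.66], [-3.11, 3.11]. Speed limits (rad/s): [2.57, 2.57, 3.14, 3.14, 3.14, 3.14].

## Interface

Orientations are given as a unit quaternion [x, y, z, w].
In Python, from station import status, cams, ctrl gives the robot as it stands.
- The arm moves only by the tool drive_tool, never from a script. Its argument "moves" is a list that holds one entry, the list of rows, each a list of 6 numbers: the shift along the tool's x, y, z in m, then the turn, a rotation vector about the tool's x, y, z in degrees. A call has 1 to 12 rows; each row shifts and turns the commanded pose from where the row before left it, along the tool's axes as they then stand; what a row does not reach is not made up. A row lasts 1/12 s, in which the tool goes at most 41.7 mm and 7.16 degrees, less where a joint would pass 70% of its speed; a pose out of reach is approached as far as the arm can. A call is refused whole if a number of a shift passes 0.0417 or a number of a turn 7.16, either way. A call with a gripper value outside its range is refused whole. "gripper" is the finger opening in m, from 0 to 0.0918, set as the call begins (left out, the last holds). The fingers move at their own pace and stop on an object; the grip force is fixed at half the most. Time passes only in rows, so rows that do not move let the fingers close. It gives the time, the measured TCP pose, the force, the opening and the grip force at its end, in the units of the state.
- status.sense(): the state, without advancing time (a new reading comes with each control period).
- cams.read_camera(name): name is "side" or "top" or "wrist"; returns a dict with "frame" (480x640x3 uint8, red, green, blue), "mtx" (3x3 intrinsics, pixels), "R" (3x3) and "t" (3): a world point X has camera coordinates R X + t. Camera axes: x right, y down, z forward; pixel columns grow to the right and rows downward; lengths in mm; the calibration is good to about 2 mm. A picture is of the moment at which its call begins. There is no depth.
- ctrl.job_done(): hands the job in; it is judged then, once.
The state is a dict: "t": time; "qpos": joint angles; "qd": joint speeds; "tau": joint torques, N m; "eef_pos": TCP position; "eef_rot": TCP orientation; "force": force on the tool from outside, world axes, zero at the start; "wrist_torque": the same for the moment, N m; "grip_width": finger opening in mm; "grasp_force": force on a finger pad.
Only numpy, scipy, OpenCV 4.12 (cv2) and the standard library are available. Lean on these libraries where they do the work, as an engineer would, in place of code of your own. Each camera call takes 0.05 s, during which the arm holds its last target. There are 200 camera calls.

## Task

Pack the dumbbell kit into its open case: turn the keeper aside, lay the chrome handle fully down in its cradle and turn the keeper back across it; lay every collar clip that is there flat in a clip nest with its tab in the channel; and slide every steel plate that stands in the rack up out of its slot and stand it on the floor of a case slot of its own size, large plates in the long slots and small ones in the short slots. The handle has to be in before the keeper is turned back, otherwise the order is free, and clips or plates of the same kind may take either of their two places. Leave the jar, the tape roll and the ball on it alone.

Things in the scene. Friction and masses are not known exactly. Their poses are not given: they have to be found in the camera images.
- case: open carry case, fixed; black shell, grey insert; 222 (x) by 384 mm (y), wall 40 high, 5 thick, floor 5; lid open behind (+x). Origin under its middle. Front (-x): handle cradle along y, 56 mm before the origin; 108 mm behind it a row along y: clip nest, short slot, long slot, long slot, short slot, clip nest. Slots 44 mm apart, blocks between them 38 mm high
- cradle (a point): handle's centre when fully down in its cradle, 27 mm above the stool; rod along the case's y, either way round. Two pairs of ribs, 29 mm high, 34 mm apart, take the rod ends from 72 to 140 mm out on each side; the flanges drop just inside them (5 mm play endwise). The middle is open for fingers, 34 mm on each side of the grip
- keeper (a joint): keeper, a steel turn-button on a post by the cradle: 0 = across the cradle, grows clockwise from above, 1.55 (stop) = aside; from 1.4 up it clears the handle. Starts at 0 to 0.5. Friction 0.05 N m, stays put. At q its arm points along (-cos q, sin q) in the case's x, y, reaches 46 mm from the pivot, is 14 mm wide, underside 44 mm above the stool, 3 mm over the seated rod
- keeper_fin (a point): middle of the keeper's thumb fin, on the vertical pivot axis: the fin is an upright bar 10 mm thick, 40 mm long (along the arm) and 20 mm tall, from 50 to 70 mm above the stool top; this point is 60 mm up
- handle: chrome dumbbell handle lying on the stool: rod 260 mm long, 28 mm thick; dark grip 32 mm thick over the middle 118 mm; two hexagonal flanges 44 mm across flats, 8 mm thick, centred 63 mm either side of the middle; about 0.65 kg. Origin at its centre, 22 mm above what it lies on; x axis along the rod
- rack: slotted plate rack of dark steel, fixed: base 190 (x) by 85 mm, 6 mm thick; four slots in a row along its x at -72, -24, 24, 72 mm, each between two 3 mm fins (60 mm long, 15 mm apart, tops 46 mm above the stool). Plates rest on two rods: centre of a large plate 57 mm, of a small one 42 mm above the stool. Origin under its centre
- plate_l1: large steel weight plate, a disc 96 mm in diameter and 10 mm thick (0.5 kg), its bore closed with a black plug; at the start it stands on edge in a slot of the rack, leaning by up to 6 degrees. Origin at its centre; its x axis is the disc's axis. May be absent
- plate_l2: large steel weight plate, a disc 96 mm in diameter and 10 mm thick (0.5 kg), its bore closed with a black plug; at the start it stands on edge in a slot of the rack, leaning by up to 6 degrees. Origin at its centre; its x axis is the disc's axis. May be absent
- plate_s1: small steel weight plate, a disc 70 mm in diameter and 10 mm thick (0.25 kg), its bore closed with a black plug; at the start it stands on edge in a slot of the rack, leaning by up to 6 degrees. Origin at its centre; its x axis is the disc's axis. May be absent
- plate_s2: small steel weight plate, a disc 70 mm in diameter and 10 mm thick (0.25 kg), its bore closed with a black plug; at the start it stands on edge in a slot of the rack, leaning by up to 6 degrees. Origin at its centre; its x axis is the disc's axis. May be absent
- slot_l1 (a point): long slot of the case insert: 102 mm long along the case's x, 16 mm wide along its y, 33 mm deep; this point is where the centre of a 96 mm plate is when it stands on the slot floor (48 mm above the case floor)
- slot_l2 (a point): long slot of the case insert: 102 mm long along the case's x, 16 mm wide along its y, 33 mm deep; this point is where the centre of a 96 mm plate is when it stands on the slot floor (48 mm above the case floor)
- slot_s1 (a point): short slot of the case insert: 76 mm long along the case's x, 16 mm wide along its y, 33 mm deep; this point is where the centre of a 70 mm plate is when it stands on the slot floor (35 mm above the case floor)
- slot_s2 (a point): short slot of the case insert: 76 mm long along the case's x, 16 mm wide along its y, 33 mm deep; this point is where the centre of a 70 mm plate is when it stands on the slot floor (35 mm above the case floor)
- clip_a: grey plastic collar clip lying flat: a ring 50 mm across, 27 mm bore, 22 mm high, with a lever tab 16 mm wide and 18 mm high that reaches from the ring to 55 mm from its centre along the clip's -x. Origin at the ring's centre on its underside. May be absent
- clip_b: grey plastic collar clip lying flat: a ring 50 mm across, 27 mm bore, 22 mm high, with a lever tab 16 mm wide and 18 mm high that reaches from the ring to 55 mm from its centre along the clip's -x. Origin at the ring's centre on its underside. May be absent
- nest_a (a point): clip nest: this point on its floor (5 mm above the stool) is where the ring's underside centre belongs; the tab points to the case's -x, in a channel 22 mm wide between two blocks 27 to 50 mm before this point. Two slanted blocks, 3 mm clear of the ring, stand on its +x side; all tops 21 mm above the stool. Open for 27 mm on both y sides of the ring for the fingers
- nest_b (a point): clip nest: this point on its floor (5 mm above the stool) is where the ring's underside centre belongs; the tab points to the case's -x, in a channel 22 mm wide between two blocks 27 to 50 mm before this point. Two slanted blocks, 3 mm clear of the ring, stand on its +x side; all tops 21 mm above the stool. Open for 27 mm on both y sides of the ring for the fingers
- jar: glass jar with screw lid, 72 mm across, 105 mm high, loose; leave alone. Origin under its centre
- tape: roll of tape, 90 mm across, 38 mm high, with the lacrosse ball sitting in it; leave alone. Origin under its centre
- ball_center (a point): centre of the green lacrosse ball, 63 mm across, sitting on the tape roll; leave alone

How it is judged:
By the outcome, as a careful person would: the job done as asked, in the order asked, and still so for the second after the job is handed in, with the robot touching nothing.
Of clip_a, clip_b, plate_l1, plate_l2, plate_s1, plate_s2 only 4 to 6 are there at a start; the rules pass over those that are not, and their reading is None.
At some moment in a run one of handle, clip_a, clip_b may be knocked a few centimetres aside while the robot is not near it.
It also fails if it takes over 210 s, if anything falls off the work surface, if the arm or the gripper's body presses on something with over 40 N, if the wrist force passes 120 N, or if a joint passes its speed limit or range.

## Working session

There is one attempt and no reset: what is moved stays moved. The work goes in short steps, Python scripts to look and compute and a tool call to move; the robot and the scene stay as the last step left them, time stands still between calls to the robot, and variables do not carry over. Pictures are saved under pics/ and viewed, at most 14 in all, crops included, and the job is handed in when it is done.

Besides the shell and the picture viewer there is one more tool, called as a command line: name --argument value ..., lists and objects as JSON in quotes. drive_tool: Moves the arm, as the interface text tells. Its arguments: {"type":"object","properties":{"moves":{"type":"array","items":{"type":"array","items":{"type":"array","items":{"type":"number"}}}},"gripper":{"type":"number"}},"required":["moves"]}

```bash
ls; mkdir -p pics
python3 - <<'E'
from station import status,cams,ctrl
import cv2,numpy as np
print(status.sense())
for n in ("top","side"):
    c=cams.read_camera(n); cv2.imwrite(f"pics/{n}0.png",c["frame"][:,:,::-1]); np.savez(f"pics/{n}0.npz",**c)
    print(n,c["mtx"].tolist(),np.round(c["R"],3).tolist(),c["t"], -c["R"].T@c["t"])
E
```

```text
pics
{'t': 0.0, 'qpos': array([-1.26799523e+00,  3.42743260e-01,  1.52502179e+00, -3.61856852e-05,
        1.27540450e+00, -1.45973552e-01]), 'qd': array([-0.00143795, -0.00058787,  0.00138262, -0.00135043,  0.00061506,
       -0.00142154]), 'tau': array([-7.55896945e-04, -4.31244206e+01, -2.44226092e+01,  7.15351151e-02,
        5.58750762e-02, -1.20217610e-04]), 'eef_pos': array([ 227.67546825, -472.60471025,  226.03264337]), 'eef_rot': array([ 9.74929138e-01,  2.22514165e-01, -7.90140519e-05, -7.84673960e-04]), 'force': array([-0.52278813,  0.70791807, -0.58385588]), 'wrist_torque': array([0.04655158, 0.00393793, 0.01351759]), 'grasp_force': 0.0, 'grip_width': 91.95573546055067}
top [[586.4238842776418, 0.0, 320.98596368134497], [0.0, 586.4238842776418, 246.25163119545837], [0.0, 0.0, 1.0]] [[0.016, -1.0, -0.002], [-0.975, -0.015, -0.224], [0.224, 0.006, -0.975]] [ -74.12910725  601.01714182 1132.58110309] [ 333.4247411   -71.59177474 1238.20807791]
side [[461.80241858491206, 0.0, 324.3596350383045], [0.0, 461.80241858491206, 238.0098038605537], [0.0, 0.0, 1.0]] [[0.998, -0.062, -0.0], [-0.029, -0.466, -0.884], [0.054, 0.883, -0.467]] [-609.64192428   73.12095965 1027.21523285] [ 554.66288061 -910.00157312  544.45138532]
```

View pics/top0.png

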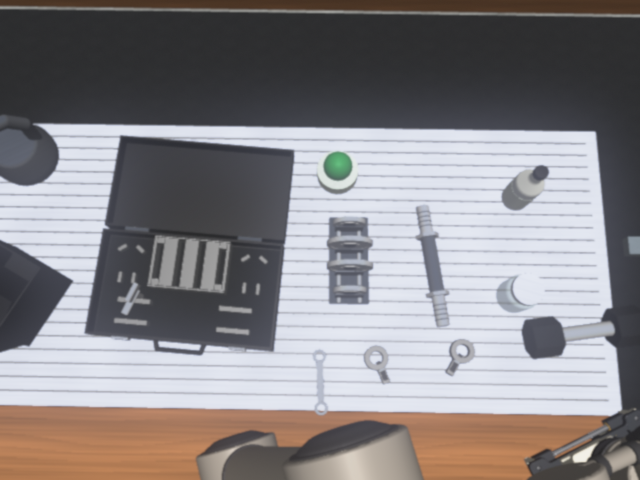

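View pics/side0.png

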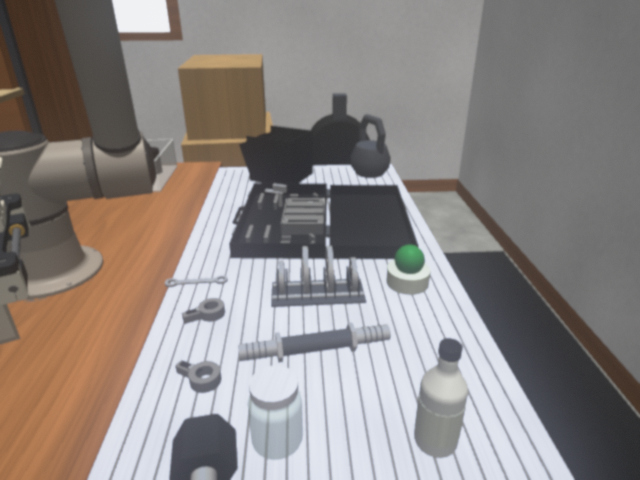

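The top view shows the case at left (keeper at about (131,297)) and the rack at (350,260), with its plates running small, large, large, small at rows 222/242/265/290. The handle runs (424,208)–(442,323), the clips are at (376,356) and (461,350), and the jar and tape are clear. In the side view all 4 plates and both clips are present. Next I triangulate.

```bash
cat > h.py <<'E'
import numpy as np,cv2
from station import status,cams,ctrl
from scipy.spatial.transform import Rotation as Ro
def ray(c,p):
    d=c["R"].T@np.linalg.solve(c["mtx"],[p[0],p[1],1.]); return -c["R"].T@c["t"],d/np.linalg.norm(d)
def atz(c,p,z):
    o,d=ray(c,p); return o+d*(z-o[2])/d[2]
def tri(*cp):
    A=np.zeros((3,3));b=np.zeros(3);L=[]
    for c,p in cp:
        o,d=ray(c,p);M=np.eye(3)-np.outer(d,d);A+=M;b+=M@o;L.append((o,d))
    x=np.linalg.solve(A,b); return x,max(np.linalg.norm(np.cross(x-o,d)) for o,d in L)
def proj(c,X):
    q=c["mtx"]@(c["R"]@np.asarray(X,float)+c["t"]); return q[:2]/q[2]
def snap(n,name):
    c=cams.read_camera(n);np.savez(f"pics/{name}.npz",**c);cv2.imwrite(f"pics/{name}.png",c["frame"][:,:,::-1]);return c
def load(name): return dict(np.load(f"pics/{name}.npz"))
def pose():
    s=status.sense();R=Ro.from_quat(s["eef_rot"]);return s["eef_pos"],R
def go(p,yaw,tilt=None):
    """tool-frame shift [mm] and rotvec [deg] to pointing-down pose at p, tool y line along world angle yaw(deg)"""
    x,R=pose();best=None
    for k in (0,180,-180):
        a=np.radians(yaw+k);y=np.array([np.cos(a),np.sin(a),0]);z=np.array([0,0,-1.]);T=Ro.from_matrix(np.c_[np.cross(y,z),y,z])
        w=(R.inv()*T).as_rotvec(degrees=True)
        if best is None or np.linalg.norm(w)<np.linalg.norm(best):best=w
    return np.round(R.inv().apply(np.asarray(p)-x),1),np.round(best,2),T
E
python3 - <<'E'
from h import *
T=load("top0");S=load("side0")
for n,a,b in [("clipL",(377,352),(210,307)),("clipR",(462,349),(205,374)),("hend1",(424,208),(388,333)),("hend2",(442,323),(241,351)),("case FR corner",(273,350),(236,253)),("case back right",(283,241),(327,255)),("rackcorner",(331,302),(273,302)),("rack2",(368,302),(274,303)),("ball",(338,165),(409,259))]:
    print(n,*[np.round(v,1) for v in tri((T,a),(S,b))], atz(T,a,0).round())
w=snap("wrist","w0");p,R=pose();C=-w["R"].T@w["t"]
print("cam in tool",R.inv().apply(C-p),(w["R"]@R.as_matrix()).round(3).tolist(),w["mtx"].tolist())
E
```

```text
clipL [ 387.6 -183.9   20.2] 5.5 [ 394. -184.    0.]
clipR [ 401.4 -357.5   16.6] 0.6 [ 403. -361.    0.]
hend1 [ 702.4 -285.4   23. ] 1.7 [ 708. -289.    0.]
hend2 [ 453.7 -316.4   24.1] 0.1 [ 456. -321.    0.]
case FR corner [400.6  32.4  11.8] 6.7 [395.  32.   0.]
case back right [621.8  17.3   9.9] 3.9 [628.  18.   0.]
rackcorner [498.3 -88.6 -41.8] 4.0 [497. -87.   0.]
rack2 [ 499.3 -164.8    8.7] 2.5 [ 498. -166.    0.]
ball [781.  -97.9  60.1] 0.9 [805. -99.   0.]
cam in tool [  68.25929111   -0.83301961 -157.95473076] [[0.0, 1.0, 0.0], [-0.967, 0.0, -0.255], [-0.255, -0.0, 0.967]] [[421.05153167379177, 0.0, 320.47890891172165], [0.0, 421.05153167379177, 238.67741535568345], [0.0, 0.0, 1.0]]
```

drive_tool --moves '[[[0, 0, 0, 0, 0, 6.4], [0, 0, 0, 0, 0, 6.4], [0, 0, 0, 0, 0, 6.4], [0, 0, 0, 0, 0, 6.4], [0.02, -0.02, 0, 0, 0, 0], [0.03, -0.022, 0, 0, 0, 0], [0.03, -0.022, 0, 0, 0, 0], [0.03, -0.022, 0, 0, 0, 0], [0.03, -0.022, 0, 0, 0, 0], [0.03, -0.022, 0, 0, 0, 0], [0.03, -0.022, 0, 0, 0, 0]]]'

```text
t: 1.07
eef_pos: [428.6, -319.2, 226.6]
eef_rot: [1.0, 0.001, -0.0, -0.0]
force: [0.6, -0.1, -0.7]
grip_width: 91.7
grasp_force: 0.0
```

drive_tool --moves '[[[0.03, -0.022, 0, 0, 0, 0], [0.03, -0.022, 0, 0, 0, 0], [0.03, -0.022, 0, 0, 0, 0], [0.01, -0.01, 0, 0, 0, 0], [0, 0, 0, 0, 0, 0], [0, 0, 0, 0, 0, 0]]]'

```text
t: 1.57
eef_pos: [527.2, -244.0, 226.2]
eef_rot: [1.0, 0.002, -0.001, -0.0]
force: [-1.2, -0.5, -0.2]
grip_width: 91.7
grasp_force: 0.0
```

Run:
```python
from h import *
w=snap("wrist","w1");p,R=pose();print(p,R.as_matrix().round(3).tolist())
```

```text
[ 526.61512203 -244.82499008  226.38436917] [[1.0, 0.002, -0.001], [0.002, -1.0, -0.0], [-0.001, 0.0, -1.0]]
```

drive_tool --moves '[[[0, -0.03, 0, 0, 0, 0], [0, -0.03, 0, 0, 0, 0], [0, -0.03, 0, 0, 0, 0], [0, -0.01, 0, 0, 0, 0], [0, 0, 0, 0, 0, 0], [0, 0, 0, 0, 0, 0]]]'

```text
t: 2.12
eef_pos: [526.8, -145.7, 227.1]
eef_rot: [1.0, 0.001, 0.0, 0.001]
force: [-0.4, 0.1, 0.8]
grip_width: 91.8
grasp_force: 0.0
```

Run:
```python
from h import *
w=snap("wrist","w2");p,R=pose();print(p)
```

```text
[ 526.89437934 -146.12803315  226.94081816]
```

drive_tool --moves '[[[0, -0.035, 0, 0, 0, 0], [0, -0.035, 0, 0, 0, 0], [0, -0.035, 0, 0, 0, 0], [0, -0.035, 0, 0, 0, 0], [0, -0.035, 0, 0, 0, 0], [0, -0.035, 0, 0, 0, 0], [0, -0.035, 0, 0, 0, 0], [0, -0.035, 0, 0, 0, 0], [0, -0.005, 0, 0, 0, 0], [0, 0, 0, 0, 0, 0], [0, 0, 0, 0, 0, 0]]]'

```text
t: 3.08
eef_pos: [527.1, 139.1, 226.5]
eef_rot: [1.0, 0.001, -0.0, 0.0]
force: [0.5, -0.6, -0.9]
grip_width: 91.6
grasp_force: 0.0
```

Run:
```python
from h import *
w=snap("wrist","w3");p,R=pose();print(p)
```

```text
[527.04759196 138.71786215 226.47509549]
```

drive_tool --moves '[[[0, -0.035, 0, 0, 0, 0], [0, -0.035, 0, 0, 0, 0], [0, -0.03, 0, 0, 0, 0], [0, 0, 0, 0, 0, 0], [0, 0, 0, 0, 0, 0]]]'

```text
t: 3.55
eef_pos: [526.8, 239.8, 226.4]
eef_rot: [1.0, 0.001, -0.0, 0.0]
force: [-1.2, -0.1, 0.2]
grip_width: 91.9
grasp_force: 0.0
```

Run:
```python
from h import *
w=snap("wrist","w4");p,R=pose();print(p)
```

```text
[526.8559883  238.97220604 226.46547103]
```

View pics/w1.png

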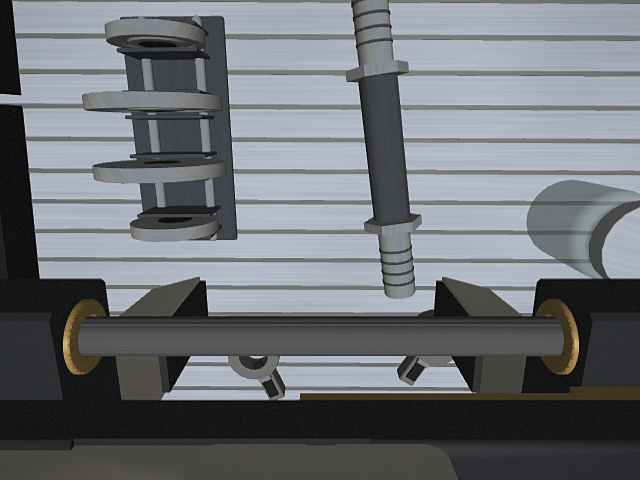

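View pics/w4.png

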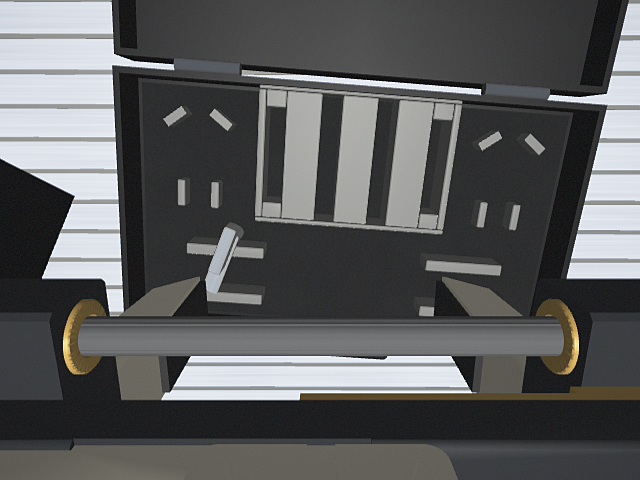

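w1 shows the rack with base corners at about (224,16) and (237,240), four plates, the handle with grip centre at about (385,145), and the clips partly hidden by the gripper. w4 shows the case: blocks at (290–436, 92–229) and the keeper at (225,257). Next I fit the case and rack models to refined corners.

```bash
cat > f.py <<'E'
from h import *
from scipy.optimize import least_squares
def sub(c,p,w=4):
    g=cv2.cvtColor(c["frame"],cv2.COLOR_RGB2GRAY)
    q=cv2.cornerSubPix(g,np.float32([p]).reshape(-1,1,2),(w,w),(-1,-1),(3,50,.01)).reshape(-1,2);return q
def fit(x0,obs,zfree=True):
    # obs: list of (cam, pix, model xyz)
    def X(v,m):
        c,s=np.cos(v[2]),np.sin(v[2]);return [v[0]+c*m[0]-s*m[1],v[1]+s*m[0]+c*m[1],m[2]+(v[3] if zfree else 0)]
    def r(v): return np.concatenate([proj(c,X(v,m))-p for c,p,m in obs])
    s=least_squares(r,x0,loss="soft_l1",x_scale=[1,1,.01,1]);return s.x,r(s.x).reshape(-1,2),X
E
python3 - <<'E'
from f import *
T=load("top0");w1,w2,w3,w4=[load(f"w{i}") for i in (1,2,3,4)]
est={(22+8,103):(323,93),(22-8,103):(343,94),(22+8,1):(318,220),(22-8,1):(333,221),(-14,103):(381,97),(-14,1):(372,224),(-30,1):(386,227),(-30,103):(403,100)}
P=sub(w4,list(est.values()))
obs=[(w4,p,(k[1],k[0],38)) for k,p in zip(est,P)]
v,r,X=fit([500,225,-.05,0],obs,False)
print("case",v,r.round(1).tolist())
# add w3
ms=[o[2] for o in obs]+[(52+a*38,66+b*8,38) for a in(-1,1) for b in(-1,1)]+[(52+a*38,-66+b*8,38) for a in(-1,1) for b in(-1,1)]
obs=[]
for c in (w3,w4):
    for m in ms:
        p0=proj(c,X(v,m))
        if p0[1]<270 and 5<p0[0]<635:
            p=sub(c,[p0])[0]
            if np.linalg.norm(p-p0)<4: obs.append((c,p,m))
v,r,X=fit(v,obs);print("case2",v,len(obs),np.abs(r).mean(0),r.round(1).tolist())
C=v
g=[sub(w1,[(224,16),(237,240)])]
print("rack right corners z6:",[atz(w1,p,6).round(1) for p in g[0]])
# crops
a=cv2.resize(w4["frame"][180:320,110:330],None,fx=3,fy=3,interpolation=2)
b=cv2.resize(w1["frame"][0:250,70:250],None,fx=2.4,fy=2.4,interpolation=2)
im=np.zeros((600,1100,3),np.uint8);im[:a.shape[0],:a.shape[1]]=a;im[:b.shape[0],665:665+b.shape[1]]=b
cv2.imwrite("pics/m1.png",cv2.cvtColor(im,cv2.COLOR_RGB2BGR)[:, :800]) 
d=cv2.resize(w2["frame"][0:260,200:460],None,fx=2.3,fy=2.3,interpolation=2)
b=cv2.resize(w1["frame"][0:250,70:245],None,fx=1.2,fy=1.2)
im=np.zeros((600,800,3),np.uint8);k=cv2.resize(w4["frame"][200:310,170:280],(0,0),fx=2,fy=2);im[:220,:220]=k;im[220:220+b.shape[0],:b.shape[1]]=b;dd=d[:598,:575];im[:dd.shape[0],225:225+dd.shape[1]]=dd
cv2.imwrite("pics/m1.png",im[:,:,::-1])
E
```

```text
case [ 5.16031280e+02  2.13712965e+02 -6.07851082e-02  0.00000000e+00] [[1.6, 0.2], [0.1, 2.1], [-1.3, 0.9], [1.3, -2.6], [-0.2, -0.0], [-6.6, -3.0], [1.1, -3.4], [-0.7, 1.1]]
case2 [ 5.16479483e+02  2.14691073e+02 -6.65894974e-02  2.81458528e+00] 30 [1.10338537 0.83116318] [[-2.9, 0.6], [-2.2, -0.0], [-0.1, -2.4], [-1.1, -0.7], [-1.7, 0.3], [-1.4, -3.1], [-1.5, 0.7], [0.2, -0.1], [0.6, 0.2], [-0.5, 0.5], [0.0, 0.9], [-1.1, 0.6], [2.3, -1.2], [1.3, -0.1], [1.9, -0.2], [-0.4, -1.1], [-0.1, 1.2], [-1.2, -0.0], [0.2, -2.5], [0.0, -0.7], [-0.8, 0.3], [0.4, -3.0], [-0.5, 0.5], [1.2, -0.4], [1.8, -0.4], [0.7, 0.9], [1.2, 1.0], [-0.2, 0.6], [2.2, 0.8], [3.2, -0.0]]
rack right corners z6: [array([ 682. , -163.2,    6. ]), array([ 494.3, -165.3,    6. ])]
```

View pics/m1.png

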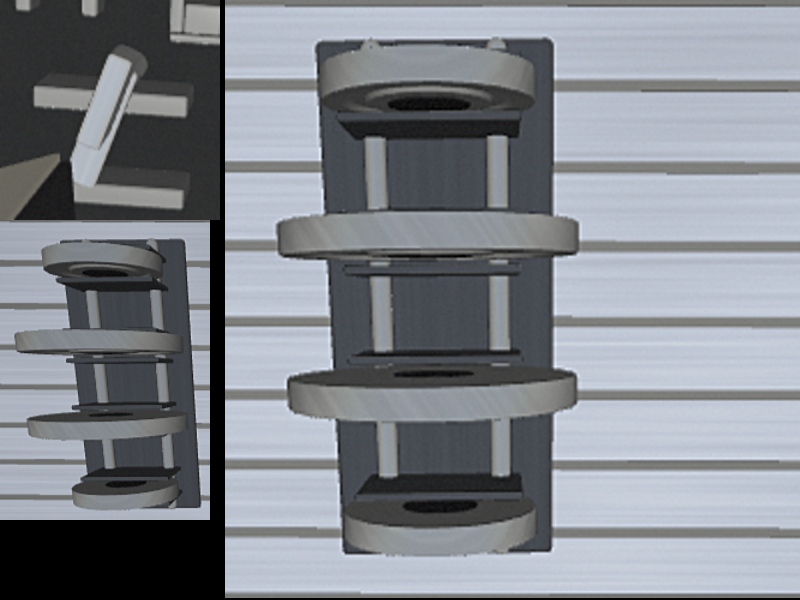

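The crop shows the keeper fin bright, at about px (222,252) in w4, pointing to -x/+y (q around 0.35), and the rack base and plates clearly. I take closer views over the case.

drive_tool --moves '[[[-0.024, 0, 0.032, 0, 0, 0], [-0.024, 0, 0.032, 0, 0, 0], [-0.024, 0, 0.032, 0, 0, 0], [0, 0, 0, 0, 0, 0], [0, 0, 0, 0, 0, 0]]]'

```text
t: 4.02
eef_pos: [452.5, 238.0, 129.2]
eef_rot: [1.0, 0.0, -0.002, 0.001]
force: [1.0, -0.3, 1.1]
grip_width: 92.0
grasp_force: 0.0
```

Run:
```python
from h import *
snap("wrist","c1");print(pose()[0])
```

```text
[455.26961625 238.99129312 131.11553694]
```

drive_tool --moves '[[[0, 0.03, 0, 0, 0, 0], [0, 0.03, 0, 0, 0, 0], [0, 0, 0, 0, 0, 0], [0, 0, 0, 0, 0, 0]]]'

```text
t: 4.4
eef_pos: [457.3, 178.8, 132.6]
eef_rot: [1.0, -0.001, 0.002, -0.0]
force: [0.8, 0.7, -1.1]
grip_width: 91.8
grasp_force: 0.0
```

Run:
```python
from h import *
snap("wrist","c2");print(pose()[0])
```

```text
[456.96378125 179.71641774 132.3313522 ]
```

View pics/c1.png

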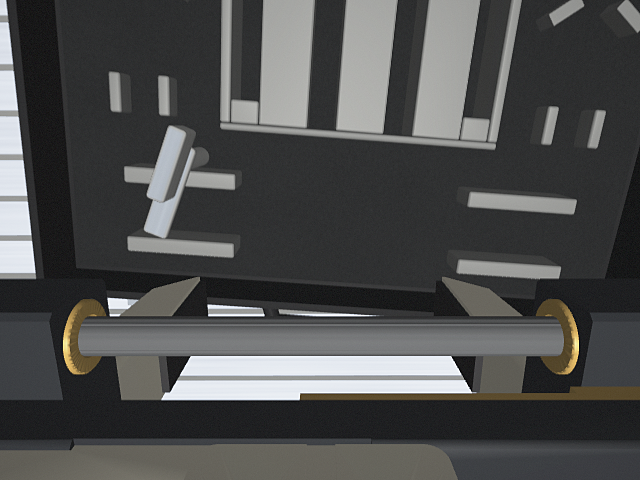

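c1 shows the insert slots, the ribs (left pair at (180,178) and (180,245), right pair at (520,203) and (505,268)) and the keeper fin top centre at (172,163). Next I fit and overlay.

```bash
cat > casefit.py <<'E'
from f import *
c1,c2,w3,w4=[load(n) for n in("c1","c2","w3","w4")]
# slot edges at the front ends (z=38) + short slot caps + rib ends
est={(1,14,38):(337,132),(1,-14,38):(387,136),(1,30,38):(308,130),(1,58,38):(261,126),(1,-30,38):(413,138),(14,58,38):(258,100),(14,74,38):(232,100),(14,-58,38):(464,118),(14,-74,38):(489,119)}
obs=[]
for m,p in est.items():
    q=sub(c1,[p],3)[0]; obs.append((c1,q if np.linalg.norm(q-p)<5 else np.array(p,float),m))
v,r,X=fit([516,214,-.062,0],obs,False)
print(v,r.round(1).tolist())
for c in(c2,w3,w4):
    for m in list(est)+[(103,y,38) for y in(14,-14,30,-30)]+[(90,y,38) for y in(58,-58)]:
        p0=proj(c,X(v,m))
        if 5<p0[1]<270 and 5<p0[0]<635:
            p=sub(c,[p0],4)[0]
            if np.linalg.norm(p-p0)<3.5: obs.append((c,p,m))
for it in range(3):
    v,r,X=fit(v,obs,True);e=np.linalg.norm(r,axis=1);print(v,len(obs),np.median(e))
    obs=[o for o,k in zip(obs,e) if k<max(1.5,2*np.median(e))]
v0,r,X0=fit(v*[1,1,1,0],obs,False);print("z0",v0,np.abs(r).mean())
np.save("case.npy",v0)
im=cv2.resize(c1["frame"],None,fx=2,fy=2,interpolation=2)
def dr(pts,col):
    cv2.polylines(im,[np.int32([proj(c1,X(v,m))*2 for m in pts])],True,col,1)
for y in(22,-22):dr([(1,y-8,38),(1,y+8,38),(103,y+8,38),(103,y-8,38)],(255,0,0))
for y in(66,-66):dr([(14,y-8,38),(14,y+8,38),(90,y+8,38),(90,y-8,38)],(255,0,0))
for s in(1,-1):
    for x in(-39,-73):dr([(x,72*s,29),(x,140*s,29)],(0,255,0))
    dr([(-56,72*s,29),(-56,140*s,29)],(255,255,0))
cv2.imwrite("pics/ov.png",im[0:560,80:1280,::-1][:, :1200]) 
cv2.imwrite("pics/ov.png",cv2.resize(im[0:560,140:1260],(800,400),interpolation=3)[:,:,::-1])
E
python3 casefit.py
```

```text
[ 5.15758484e+02  2.16427063e+02 -7.79132197e-02  0.00000000e+00] [[-1.5, 1.0], [-3.5, -0.6], [1.9, 0.9], [-2.8, -0.7], [-1.3, 1.3], [1.1, 1.4], [1.1, -1.9], [1.4, -0.4], [0.3, -0.7]]
[ 5.15784078e+02  2.16218448e+02 -7.58399728e-02  5.02491808e-01] 42 1.4184899024925768
[ 5.15777310e+02  2.16402411e+02 -7.51538023e-02  2.99889148e-02] 37 1.211407409940449
[ 5.15777406e+02  2.16552939e+02 -7.53557569e-02 -2.34959025e-01] 32 1.0923833222358235
z0 [ 5.15787664e+02  2.16536560e+02 -7.53727052e-02 -0.00000000e+00] 0.721560274366484
```

View pics/ov.png

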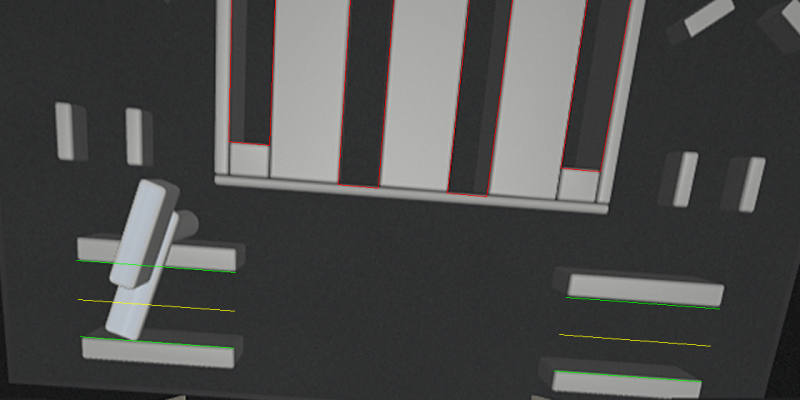

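The overlay matches the case well: slot edges and rib inner edges lie on the model. The fin's top face is at about (168,164) in c1. Next come the keeper and the rack.

```bash
python3 - <<'E'
from f import *
c1,c2,w1,w2,w3,w4=[load(n) for n in("c1","c2","w1","w2","w3","w4")]
o2i=lambda u,v:((u*1.4+140)/2,v*.7)
K=np.array([atz(c1,o2i(*p),70)[:2] for p in [(147,180),(168,187),(135,288),(110,283)]])
print(K.round(1),K.mean(0)); d=(K[2]+K[3]-K[0]-K[1])/2;print("len",np.linalg.norm(d),"width",np.linalg.norm(K[1]-K[0]))
v=np.load("case.npy");yaw=v[2];R=np.array([[np.cos(yaw),-np.sin(yaw)],[np.sin(yaw),np.cos(yaw)]])
dc=R.T@d;print("q",np.arctan2(dc[1],-dc[0]),"world fin angle deg",np.degrees(np.arctan2(d[1],d[0])),"pivot in case",R.T@(K.mean(0)-v[:2]))
for n,c in(("c1",c1),("c2",c2)):
    f=c["frame"].astype(int);P=proj(c,[*K.mean(0),70]);
    m=((f[:,:,2]-f[:,:,0]>8)&(f.sum(2)>450)).astype(np.uint8);m[:int(P[1]-60)]=0;m[int(P[1]+80):]=0;m[:,:max(0,int(P[0]-60))]=0;m[:,int(P[0]+60):]=0;ys,xs=np.nonzero(m)
    print(n,P,len(xs),(xs.min(),xs.max(),ys.min(),ys.max()) if len(xs) else 0)
    (ctr,sz,a)=cv2.minAreaRect(np.c_[xs,ys].astype(np.float32)) if len(xs) else (0,0,0);print(ctr,sz,a)
    cv2.imwrite(f"pics/k_{n}.png",cv2.resize(c["frame"][int(P[1]-45):int(P[1]+90),max(0,int(P[0]-60)):int(P[0]+60),::-1],None,fx=4,fy=4))
# rack
t=lambda u,v:(200+(u-225)/2.3,v/2.3)
obs=[]
for p,m in zip([t(317,40),t(552,40),t(551,550),t(343,552)],[(95,42.5,6),(95,-42.5,6),(-95,-42.5,6),(-95,42.5,6)]): obs.append((w2,np.array(p),m))
for p,m in zip(sub(w1,[(224,16),(237,240)],3),[(95,-42.5,6),(-95,-42.5,6)]): obs.append((w1,p,m))
vr,r,X=fit([590,-120,0,0],obs);print("rack",vr,r.round(1).tolist())
vr,r,X=fit([590,-120,0,0],obs,False);print("rack",vr,r.round(1).tolist());np.save("rack.npy",vr)
E
cd pics; python3 -c "
import cv2,numpy as np
a,b=cv2.imread('k_c1.png'),cv2.imread('k_c2.png');h=min(a.shape[0],b.shape[0],600);im=np.hstack([a[:h,:400],b[:h,:400]]);cv2.imwrite('kk.png',im)"
```

```text
[[520.9 312.1]
 [518.5 305. ]
 [482.8 319.9]
 [484.7 328.8]] [501.71694212 316.44129772]
len 39.26813342945425 width 7.494979145387171
q 0.33912106809353015 world fin angle deg 156.25125615615895 pivot in case [-21.55373506  98.56154611]
c1 [167.74496351 164.92656444] 1846 (np.int64(145), np.int64(191), np.int64(128), np.int64(236))
(166.3000030517578, 182.10000610351562) (29.09295082092285, 105.62007141113281) 18.434947967529297
c2 [ 58.14757888 175.26766266] 1796 (np.int64(41), np.int64(90), np.int64(140), np.int64(245))
(63.28495788574219, 192.57435607910156) (37.61086654663086, 99.58045196533203) 14.620874404907227
rack [ 5.87745722e+02 -1.21403336e+02  9.88373401e-03 -4.20100583e+00] [[-0.4, 0.7], [0.1, -0.2], [-0.5, 0.1], [-0.3, -0.0], [0.6, -0.6], [0.5, 0.1]]
rack [ 5.87480013e+02 -1.21868489e+02  9.69863531e-03  0.00000000e+00] [[-0.8, -0.3], [1.0, -1.1], [0.2, 1.6], [-0.5, 1.4], [0.0, -1.5], [0.1, 1.5]]
```

View pics/kk.png

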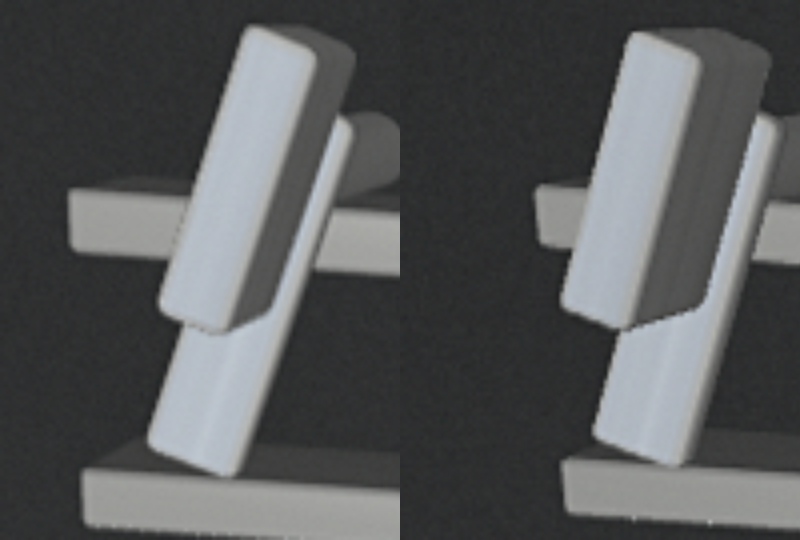

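Run:
```python
from f import *
c1,c2=load("c1"),load("c2")
x,e=tri((c1,(166.6,164.1)),(c2,(57.2,175.5)));print(x,e,atz(c1,(166.6,164.1),70),atz(c2,(57.2,175.5),70))
k=[atz(c1,(107+a/4,119+b/4),70) for a,b in((280,43),(195,318))];d=k[1]-k[0];print(np.degrees(np.arctan2(d[1],d[0])))
print(go([501.5,317,53],66)[:2],status.sense()["qpos"])
```

```text
[501.85968739 316.99513377  69.94390371] 0.26755603047890403 [502.13264987 316.98467121  70.        ] [501.59717489 316.95519504  70.        ]
157.874842692013
(array([  44.1, -137.2,   79.6]), array([-0.1 , -0.23, 23.95])) [2.18472976e-01 3.80428640e-01 1.75530984e+00 9.46672521e-06
 1.00155123e+00 1.79006866e+00]
```

drive_tool --moves '[[[0, 0, 0, 0, 0, -7.13], [0, 0, 0, 0, 0, -7.13], [0, 0, 0, 0, 0, -7.13], [0, 0, 0, 0, 0, -7.13], [0, 0, 0, 0, 0, -7.13], [0, 0, 0, 0, 0, -7.13], [0, 0, 0, 0, 0, -7.13], [0, 0, 0, 0, 0, -7.13], [0, 0, 0, 0, 0, -7.13], [0, 0, 0, 0, 0, -7.13], [0, 0, 0, 0, 0, -7.13]]]' --gripper 0.03

```text
t: 5.37
eef_pos: [455.9, 181.3, 131.6]
eef_rot: [0.772, 0.636, 0.001, 0.001]
force: [-0.6, 0.2, 0.2]
grip_width: 30.5
grasp_force: 0.0
```

drive_tool --moves '[[[0, 0, 0, 0, 0, -7.13], [0, 0, 0, 0, 0, -7.13], [0, 0, 0, 0, 0, -7.13], [0, 0, 0, 0, 0, -7.13], [0, 0, 0, 0, 0, -7.13], [0, 0, 0, 0, 0, -7.13], [0, 0, 0, 0, 0, -7.13], [0, 0, 0, 0, 0, -7.13], [0, 0, 0, 0, 0, -7.13], [0, 0, 0, 0, 0, -7.13], [0, 0, 0, 0, 0, -7.13], [0, 0, 0, 0, 0, 0]]]'

```text
t: 6.37
eef_pos: [455.8, 181.2, 131.5]
eef_rot: [0.197, 0.98, 0.0, 0.001]
force: [-0.2, 1.3, 0.6]
grip_width: 30.3
grasp_force: 0.0
```

Run:
```python
from f import *
print(go([501.8,317,53],67)[:2],pose()[0],status.sense()["qpos"])
```

```text
(array([ 10.2, 143. ,  78.7]), array([0.08, 0.11, 0.26])) [455.75974686 181.15590353 131.50444513] [ 2.21942130e-01  3.81547971e-01  1.75626911e+00 -4.26603460e-05
  1.00141171e+00 -9.52009364e-01]
```

drive_tool --moves '[[[0.002, 0.0286, 0, 0, 0, 0], [0.002, 0.0286, 0, 0, 0, 0], [0.002, 0.0286, 0, 0, 0, 0], [0.002, 0.0286, 0, 0, 0, 0], [0.002, 0.0286, 0, 0, 0, 0], [0, 0, 0, 0, 0, 0], [0, 0, 0.03, 0, 0, 0], [0, 0, 0.03, 0, 0, 0], [0, 0, 0.018, 0, 0, 0], [0, 0, 0, 0, 0, 0], [0, 0, 0, 0, 0, 0]]]'

```text
t: 7.28
eef_pos: [501.2, 315.9, 52.5]
eef_rot: [0.201, 0.98, -0.0, -0.0]
force: [-0.3, -0.4, 0.5]
grip_width: 30.3
grasp_force: 0.0
```

drive_tool --moves '[[[0, 0, 0, 0, 0, 0], [0, 0, 0, 0, 0, 0], [0, 0, 0, 0, 0, 0], [0, 0, 0, 0, 0, 0]]]' --gripper 0

```text
t: 7.62
eef_pos: [502.4, 316.9, 54.2]
eef_rot: [0.2, 0.98, 0.002, 0.001]
force: [-0.7, 0.8, 1.7]
grip_width: 9.6
grasp_force: 30.0
```

Run:
```python
from f import *
s=status.sense();print(go([501.8,317,53],67)[:2],{k:np.round(s[k],2) for k in("eef_pos","force","wrist_torque","grip_width","grasp_force")})
snap("side","s1")
```

```text
(array([ 0.6, -0.2,  1.2]), array([ 0.2 ,  0.13, -0.06])) {'eef_pos': array([502.38, 316.93,  54.21]), 'force': array([-0.67,  0.79,  1.66]), 'wrist_torque': array([ 0.24, -0.04,  0.02]), 'grip_width': np.float64(9.55), 'grasp_force': np.float64(30.0)}
```

drive_tool --moves '[[[0, 0, 0, 0, 0, 6.7], [0, 0, 0, 0, 0, 6.7], [0, 0, 0, 0, 0, 6.7], [0, 0, 0, 0, 0, 6.7], [0, 0, 0, 0, 0, 6.7], [0, 0, 0, 0, 0, 6.7], [0, 0, 0, 0, 0, 6.7], [0, 0, 0, 0, 0, 6.7], [0, 0, 0, 0, 0, 6.7], [0, 0, 0, 0, 0, 6.7], [0, 0, 0, 0, 0, 0], [0, 0, 0, 0, 0, 0]]]'

```text
t: 8.67
eef_pos: [501.9, 316.6, 54.2]
eef_rot: [0.708, 0.707, 0.001, 0.0]
force: [-2.0, 2.1, 5.9]
grip_width: 9.8
grasp_force: 30.0
```

Run:
```python
from f import *
s=status.sense();y=pose()[1].as_matrix()[:,1];print(np.degrees(np.arctan2(y[1],y[0])),{k:np.round(s[k],2) for k in("eef_pos","force","wrist_torque","grip_width","qpos")})
```

```text
-0.07233541604782288 {'eef_pos': array([501.93, 316.57,  54.16]), 'force': array([-2.03,  2.12,  5.87]), 'wrist_torque': array([ 0.25,  0.12, -0.03]), 'grip_width': np.float64(9.79), 'qpos': array([0.43, 0.64, 1.54, 0.  , 0.96, 0.43])}
```

drive_tool --moves '[[[0, 0, 0, 0, 0, 0], [0, 0, 0, 0, 0, 0], [0, 0, -0.02, 0, 0, 0], [0, 0, -0.035, 0, 0, 0], [0, 0, -0.035, 0, 0, 0], [0, 0, -0.035, 0, 0, 0], [-0.02, 0, 0, 0, 0, 0], [-0.035, 0.004, 0, 0, 0, 0], [-0.035, 0.004, 0, 0, 0, 0], [-0.035, 0.004, 0, 0, 0, 0], [-0.035, 0.004, 0, 0, 0, 0], [-0.035, 0.004, 0, 0, 0, 0]]]' --gripper 0.03

```text
t: 9.67
eef_pos: [520.8, 119.2, 177.7]
eef_rot: [0.707, 0.707, -0.0, 0.0]
force: [0.9, -0.2, 0.8]
grip_width: 30.0
grasp_force: 0.0
```

drive_tool --moves '[[[-0.035, 0, 0, 0, 0, 0], [-0.035, 0, 0, 0, 0, 0], [-0.035, 0, 0, 0, 0, 0], [-0.035, 0, 0, 0, 0, 0], [-0.035, 0, 0, 0, 0, 0], [-0.035, 0, 0, 0, 0, 0], [-0.035, 0, 0, 0, 0, 0], [-0.035, 0, 0, 0, 0, 0], [-0.035, 0, 0, 0, 0, 0], [-0.035, 0, 0, 0, 0, 0], [-0.035, 0, 0, 0, 0, 0], [-0.035, 0.008, 0, 0, 0, 0]]]' --gripper 0.07

```text
t: 10.67
eef_pos: [527.5, -300.8, 177.7]
eef_rot: [0.708, 0.707, -0.0, -0.001]
force: [0.4, 0.4, 1.0]
grip_width: 70.1
grasp_force: 0.0
```

drive_tool --moves '[[[0, 0, 0, 0, 0, 6.9], [0, 0, 0, 0, 0, 6.9], [0, 0, 0, 0, 0, 6.9], [0, 0, 0, 0, 0, 6.9], [0, 0, 0, 0, 0, 6.9], [0, 0, 0, 0, 0, 6.9], [0, 0, 0, 0, 0, 6.9], [0, 0, 0, 0, 0, 6.9], [0, 0, 0, 0, 0, 6.9], [0, 0, 0, 0, 0, 6.9], [0, 0, 0, 0, 0, 6.9], [0, 0, 0, 0, 0, 6.9]]]'

```text
t: 11.67
eef_pos: [528.6, -299.0, 177.5]
eef_rot: [0.998, 0.06, -0.0, -0.0]
force: [0.9, -0.4, -0.9]
grip_width: 69.9
grasp_force: 0.0
```

drive_tool --moves '[[[0, 0, 0, 0, 0, 0], [0, 0, 0, 0, 0, 0]]]'

```text
t: 11.83
eef_pos: [528.7, -299.0, 177.5]
eef_rot: [0.998, 0.064, -0.0, -0.0]
force: [0.2, -0.0, -0.8]
grip_width: 70.1
grasp_force: 0.0
```

Run:
```python
from f import *
snap("wrist","h1");snap("top","top1");print(pose()[0])
```

```text
[ 528.81403165 -299.01606666  177.60858306]
```

View pics/h1.png

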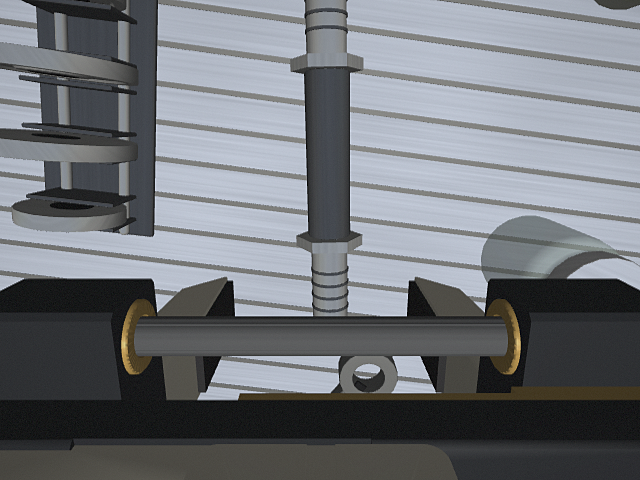

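h1 shows the grip running from about (327,73) to (330,234), between the far flange at rows 55–73 and the near flange at rows 233–250. Clip R's ring is partly visible at (367,375).

Run:
```python
from f import *
h1,w1,w2=load("h1"),load("w1"),load("w2")
g=cv2.cvtColor(h1["frame"],cv2.COLOR_RGB2GRAY).astype(int)
print("far",[(r,g[r,322:334].mean().round()) for r in range(48,84,2)]);print("near",[(r,g[r,324:336].mean().round()) for r in range(224,262,2)])
for r in (90,120,150,180,210): # grip silhouettes
    row=g[r];L=[u for u in range(285,345) if row[u]<110][0];Rr=[u for u in range(375,315,-1) if row[u]<110][0];print(r,L,Rr,[atz(h1,(u,r),22)[:2].round(1).tolist() for u in (L,Rr)],atz(h1,((L+Rr)/2,r),22)[:2].round(1))
T=load("top1");print(status.sense()["qpos"][5])
cv2.imwrite("pics/tp.png",cv2.resize(T["frame"][200:400,300:500],None,fx=3,fy=3,interpolation=2)[:,:,::-1])
```

```text
far [(48, np.float64(143.0)), (50, np.float64(143.0)), (52, np.float64(143.0)), (54, np.float64(142.0)), (56, np.float64(142.0)), (58, np.float64(142.0)), (60, np.float64(142.0)), (62, np.float64(142.0)), (64, np.float64(144.0)), (66, np.float64(93.0)), (68, np.float64(61.0)), (70, np.float64(73.0)), (72, np.float64(73.0)), (74, np.float64(72.0)), (76, np.float64(72.0)), (78, np.float64(73.0)), (80, np.float64(72.0)), (82, np.float64(73.0))]
near [(224, np.float64(72.0)), (226, np.float64(72.0)), (228, np.float64(72.0)), (230, np.float64(72.0)), (232, np.float64(72.0)), (234, np.float64(72.0)), (236, np.float64(72.0)), (238, np.float64(73.0)), (240, np.float64(59.0)), (242, np.float64(96.0)), (244, np.float64(147.0)), (246, np.float64(145.0)), (248, np.float64(145.0)), (250, np.float64(145.0)), (252, np.float64(145.0)), (254, np.float64(143.0)), (256, np.float64(143.0)), (258, np.float64(144.0)), (260, np.float64(144.0))]
90 304 349 [[619.9, -274.7], [624.0, -306.1]] [ 622.  -290.4]
120 305 349 [[599.8, -277.8], [603.9, -309.1]] [ 601.9 -293.4]
150 306 349 [[579.0, -281.0], [583.0, -312.1]] [ 581.  -296.6]
180 307 349 [[557.4, -284.4], [561.4, -315.3]] [ 559.4 -299.9]
210 308 349 [[535.0, -287.9], [539.0, -318.6]] [ 537.  -303.2]
0.8017006125817909
```

Run:
```python
from f import *
h1=load("h1")
a=atz(h1,(327,69.5),38);b=atz(h1,(329.8,239.5),38);print(a,b,np.linalg.norm(a-b),(a+b)/2)
m=(a+b)/2;print(go([m[0],m[1],60],98.6)[:2],np.degrees(np.arctan2(a[1]-b[1],a[0]-b[0])))
```

```text
[ 633.40132224 -288.96013778   38.        ] [ 518.4382412  -306.41693009   38.        ] 116.28090815299466 [ 575.91978172 -297.68853394   38.        ]
(array([ 46.9,   4.7, 117.6]), array([-0.01,  0.02, -1.24])) 8.63423085076554
```

drive_tool --moves '[[[0.0235, 0.0024, 0, 0, 0, -0.6], [0.0235, 0.0024, 0, 0, 0, -0.6], [0, 0, 0.035, 0, 0, 0], [0, 0, 0.035, 0, 0, 0], [0, 0, 0.035, 0, 0, 0], [0, 0, 0.035, 0, 0, 0], [0, 0, 0.021, 0, 0, 0], [0, 0, 0.01, 0, 0, 0], [0, 0, 0, 0, 0, 0], [0, 0, 0, 0, 0, 0]]]'

```text
t: 12.77
eef_pos: [576.6, -298.0, 7.4]
eef_rot: [0.997, 0.073, 0.0, 0.0]
force: [0.9, -0.6, 1.9]
grip_width: 70.0
grasp_force: 0.0
```

drive_tool --moves '[[[0, 0, 0, 0, 0, 0], [0, 0, 0, 0, 0, 0], [0, 0, 0, 0, 0, 0], [0, 0, 0, 0, 0, 0], [0, 0, 0, 0, 0, 0]]]' --gripper 0

```text
t: 13.18
eef_pos: [576.5, -297.9, 7.5]
eef_rot: [0.997, 0.073, 0.0, 0.0]
force: [-0.7, -0.1, 0.9]
grip_width: 41.6
grasp_force: 0.0
```

Run:
```python
from f import *
x,R=pose();y=R.as_matrix()[:,1];print(np.degrees(np.arctan2(y[1],y[0])),x,status.sense()["qpos"])
```

```text
-81.61936069006207 [ 576.49093003 -297.91602181    7.52420168] [-5.94956116e-01  7.87255790e-01  1.39000610e+00 -7.18884184e-05
  9.63058587e-01  8.29611067e-01]
```

drive_tool --moves '[[[0, 0, 0, 0, 0, 0], [0, 0, 0, 0, 0, 0], [0, 0, 0, 0, 0, 0], [0, 0, 0, 0, 0, 0], [0, 0, 0, 0, 0, 0], [0, 0, -0.01, 0, 0, 0], [0, 0, -0.03, 0, 0, 0], [0, 0, -0.035, 0, 0, 0], [0, 0, -0.035, 0, 0, 0], [0, 0, -0.035, 0, 0, 0], [0, 0, 0, 0, 0, 0]]]'

```text
t: 14.1
eef_pos: [578.9, -299.1, 159.3]
eef_rot: [0.997, 0.073, 0.005, 0.003]
force: [1.6, -1.2, -5.5]
grip_width: 31.2
grasp_force: 30.0
```

drive_tool --moves '[[[0, 0, 0, 0, 0, -7.03], [0, 0, 0, 0, 0, -7.03], [0, 0, 0, 0, 0, -7.03], [0, 0, 0, 0, 0, -7.03], [0, 0, 0, 0, 0, -7.03], [0, 0, 0, 0, 0, -7.03], [0, 0, 0, 0, 0, -7.03], [0, 0, 0, 0, 0, -7.03], [0, 0, 0, 0, 0, -7.03], [0, 0, 0, 0, 0, -7.03], [0, 0, 0, 0, 0, -7.03], [0, 0, 0, 0, 0, 0]]]'

```text
t: 15.1
eef_pos: [575.1, -296.7, 149.3]
eef_rot: [0.732, 0.682, -0.0, -0.002]
force: [0.4, 0.2, -7.1]
grip_width: 31.2
grasp_force: 30.0
```

Run:
```python
from f import *
print(go([460,220.8,70],-4.32)[:2],pose()[0])
```

```text
(array([ 507.9, -150.9,   81.2]), array([-0.23, -0.15,  0.29])) [ 575.07703598 -296.69057668  149.31338658]
```

drive_tool --moves '[[[0.034, -0.01, 0, 0, 0, 0], [0.034, -0.01, 0, 0, 0, 0], [0.034, -0.01, 0, 0, 0, 0], [0.034, -0.01, 0, 0, 0, 0], [0.034, -0.01, 0, 0, 0, 0], [0.034, -0.01, 0, 0, 0, 0], [0.034, -0.01, 0, 0, 0, 0], [0.034, -0.01, 0, 0, 0, 0], [0.034, -0.01, 0, 0, 0, 0], [0.034, -0.01, 0, 0, 0, 0], [0.034, -0.01, 0, 0, 0, 0], [0.034, -0.01, 0, 0, 0, 0]]]'

```text
t: 16.1
eef_pos: [485.5, 119.8, 150.8]
eef_rot: [0.735, 0.678, -0.001, -0.001]
force: [-0.5, 0.6, -8.1]
grip_width: 31.1
grasp_force: 30.0
```

drive_tool --moves '[[[0.034, -0.01, 0, 0, 0, 0.2], [0.034, -0.01, 0, 0, 0, 0], [0.032, -0.011, 0, 0, 0, 0], [0, 0, 0.02, 0, 0, 0], [0, 0, 0.03, 0, 0, 0], [0, 0, 0, 0, 0, 0], [0, 0, 0, 0, 0, 0]]]'

```text
t: 16.68
eef_pos: [462.0, 219.8, 100.1]
eef_rot: [0.735, 0.678, -0.003, -0.001]
force: [0.3, 0.2, -6.0]
grip_width: 31.1
grasp_force: 30.0
```

Run:
```python
from f import *
print(go([460,220.8,12.5],-4.32)[:2],pose()[0])
snap("wrist","p1")
c=load("p1")
im=c["frame"].copy();v=np.load("case.npy")
def X(m):
    a,s=np.cos(v[2]),np.sin(v[2]);return [v[0]+a*m[0]-s*m[1],v[1]+s*m[0]+a*m[1],m[2]]
for pts,col in (([(-39,72,29),(-39,140,29)],(0,255,0)),([(-73,72,29),(-73,140,29)],(0,255,0)),([(-56,59,90),(-56,59,110)],(255,0,0))):
    cv2.polylines(im,[np.int32([proj(c,X(m)) for m in pts])],True,col,1)
cv2.imwrite("pics/p1o.png",im[:,:,::-1])
```

```text
(array([ 1. , -1.6, 87.6]), array([-0.31,  0.12, -0.31])) [461.96950304 219.79143131 100.11154076]
```

View pics/p1o.png

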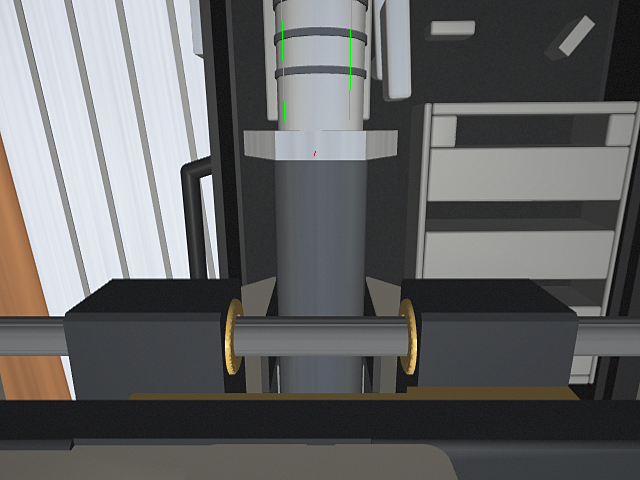

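Run:
```python
from f import *
c=load("p1");v=np.load("case.npy");a=v[2];R=np.array([[np.cos(a),-np.sin(a)],[np.sin(a),np.cos(a)]])
L=lambda p,z:(R.T@(atz(c,p,z)[:2]-v[:2])).round(1)
z=461.97;zc=114.6
print("flange in/out",L((320,160.5),zc+22),L((320,130),zc+22))
print("rod centre",L(((277.5+366.5)/2,100),zc),L(((275+367)/2,30),zc),"edges",L((277.5,100),zc),L((366.5,100),zc))
print("grip",L(((277+366)/2,200),zc)); print("tcp",(R.T@(pose()[0][:2]-v[:2])).round(1))
```

```text
flange in/out [-53.9  59.2] [-53.9  67.6]
rod centre [-53.3  76.9] [-53.6  97.6] edges [-67.8  77. ] [-38.9  76.8]
grip [-53.6  44.2]
tcp [-52.4  -0.5]
```

drive_tool --moves '[[[0, -0.0027, 0, 0, 0, -0.2], [0, 0, 0.03, 0, 0, 0], [0, 0, 0.03, 0, 0, 0], [0, 0, 0.005, 0, 0, 0], [0, 0, 0, 0, 0, 0], [0, 0, 0, 0, 0, 0], [0, 0, 0, 0, 0, 0]]]'

```text
t: 17.32
eef_pos: [462.8, 220.8, 38.7]
eef_rot: [0.733, 0.68, 0.002, 0.001]
force: [0.2, 0.5, -7.5]
grip_width: 31.1
grasp_force: 30.0
```

Run:
```python
from f import *
print(go([460,220.8,12.5],-4.32)[:2],pose()[0])
snap("wrist","p2")
c=load("p2");v=np.load("case.npy");a=v[2];R=np.array([[np.cos(a),-np.sin(a)],[np.sin(a),np.cos(a)]])
L=lambda p,z:(R.T@(atz(c,p,z)[:2]-v[:2])).round(1)
zc=pose()[0][2]+14.5
print("rodc",L((322,100),zc),L((321,30),zc))
im=c["frame"].copy()
def X(m):
    a,s=np.cos(v[2]),np.sin(v[2]);return [v[0]+a*m[0]-s*m[1],v[1]+s*m[0]+a*m[1],m[2]]
for pts,col in (([(-39,72,29),(-39,140,29)],(0,255,0)),([(-73,72,29),(-73,140,29)],(0,255,0))):
    cv2.polylines(im,[np.int32([proj(c,X(m)) for m in pts])],True,col,1)
cv2.imwrite("pics/p2o.png",im[0:300,140:540,::-1])
```

```text
(array([-0.2, -2.9, 26.2]), array([ 0.2 , -0.08, -0.  ])) [462.78009559 220.78767796  38.7195805 ]
rodc [-53.1  77.9] [-53.4  98.7]
```

View pics/p2o.png

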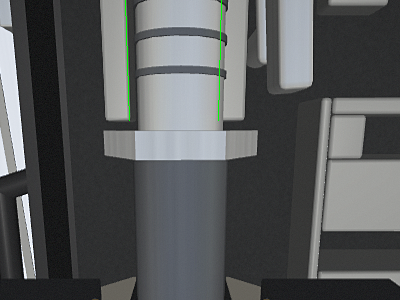

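The rod spans 137–226 px, between rib inner edges at 130 and 226, so it sits about 3 mm toward +x. I shift it by -x.

drive_tool --moves '[[[0, -0.0029, 0, 0, 0, 0], [0, 0, 0.004, 0, 0, 0], [0, 0, 0, 0, 0, 0], [0, 0, 0, 0, 0, 0], [0, 0, 0, 0, 0, 0]]]'

```text
t: 17.78
eef_pos: [458.4, 220.7, 32.7]
eef_rot: [0.733, 0.68, 0.0, 0.0]
force: [-0.8, -0.4, -6.9]
grip_width: 31.5
grasp_force: 30.0
```

drive_tool --moves '[[[0, 0, 0, 0, 0, 0], [0, 0, 0, 0, 0, 0]]]'

```text
t: 17.95
eef_pos: [458.4, 220.7, 32.7]
eef_rot: [0.733, 0.68, -0.0, 0.0]
force: [0.4, 0.4, -7.3]
grip_width: 30.9
grasp_force: 30.0
```

drive_tool --moves '[[[0, 0, 0, 0, 0, 0], [0, 0, 0, 0, 0, 0]]]'

```text
t: 18.12
eef_pos: [458.4, 220.6, 32.7]
eef_rot: [0.733, 0.68, -0.0, 0.0]
force: [-0.3, 0.5, -6.7]
grip_width: 30.9
grasp_force: 30.0
```

Run:
```python
from f import *
c=snap("wrist","p3");v=np.load("case.npy");a=v[2];R=np.array([[np.cos(a),-np.sin(a)],[np.sin(a),np.cos(a)]])
L=lambda p,z:(R.T@(atz(c,p,z)[:2]-v[:2])).round(1)
g=cv2.cvtColor(c["frame"],cv2.COLOR_RGB2GRAY).astype(int);zc=47
for r in(180,220): # grip edges on dark
    print(r,g[r,260:390:4].tolist())
r=110;print(g[r,230:400:3].tolist());print(pose()[0])
```

```text
180 [48, 48, 52, 50, 62, 72, 78, 88, 90, 90, 92, 91, 96, 93, 95, 97, 98, 96, 95, 93, 92, 92, 93, 95, 88, 81, 75, 50, 46, 47, 45, 47, 49]
220 [48, 47, 47, 44, 59, 72, 77, 82, 89, 93, 94, 92, 94, 92, 96, 97, 94, 95, 94, 93, 94, 93, 93, 93, 87, 78, 71, 49, 51, 46, 50, 45, 49]
[46, 45, 47, 46, 46, 47, 49, 47, 88, 169, 165, 168, 170, 171, 173, 179, 80, 129, 141, 154, 167, 175, 178, 182, 183, 185, 184, 185, 184, 185, 186, 187, 188, 189, 188, 188, 186, 182, 183, 179, 177, 172, 161, 142, 127, 43, 53, 53, 133, 180, 174, 172, 171, 170, 169, 168, 140]
[458.35680995 220.63369714  32.68267239]
```

drive_tool --moves '[[[0, 0.001, 0, 0, 0, 0], [0, 0, 0.005, 0, 0, 0], [0, 0, 0.005, 0, 0, 0], [0, 0, 0.005, 0, 0, 0], [0, 0, 0.0045, 0, 0, 0], [0, 0, 0, 0, 0, 0], [0, 0, 0, 0, 0, 0], [0, 0, 0, 0, 0, 0], [0, 0, 0, 0, 0, 0]]]'

```text
t: 18.92
eef_pos: [459.3, 220.6, 13.2]
eef_rot: [0.733, 0.68, -0.0, 0.0]
force: [-0.6, -0.4, -7.2]
grip_width: 31.3
grasp_force: 30.0
```

drive_tool --moves '[[[0, 0, 0, 0, 0, 0], [0, 0, 0, 0, 0, 0], [0, 0, 0, 0, 0, 0], [0, 0, -0.01, 0, 0, 0], [0, 0, -0.03, 0, 0, 0], [0, 0, -0.035, 0, 0, 0], [0, 0, -0.035, 0, 0, 0], [0, 0, 0, 0, 0, 0], [0, 0, 0, 0, 0, 0], [0, 0, 0, 0, 0, 0], [0, 0, 0, 0, 0, 0]]]' --gripper 0.05

```text
t: 19.83
eef_pos: [458.5, 220.3, 122.3]
eef_rot: [0.733, 0.68, -0.001, -0.0]
force: [-0.4, -0.3, -0.0]
grip_width: 49.4
grasp_force: 0.0
```

Run:
```python
from f import *
c=snap("wrist","p4")
print(go([501.9,316.8,54],0)[:2],pose()[0])
```

```text
(array([99.6, 36.2, 67.9]), array([-0.14,  0.05, -4.3 ])) [458.47667275 220.27740813 122.07144694]
```

View pics/p4.png

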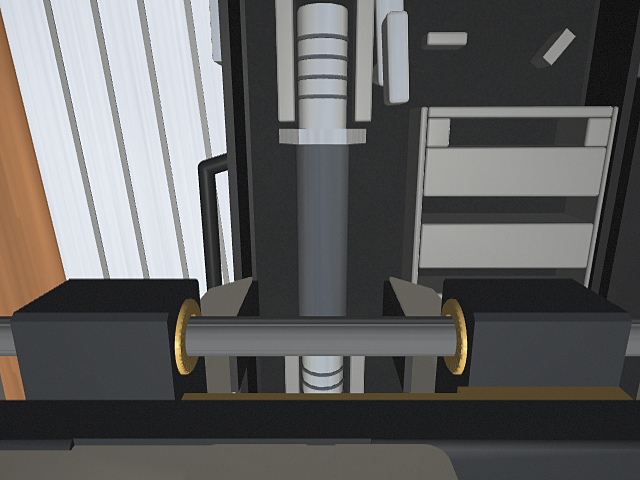

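The handle lies centred between the ribs, with its flange just inside the rib ends (rows 127–143). Next I turn the keeper back.

drive_tool --moves '[[[0.033, 0.012, 0, 0, 0, 0], [0.033, 0.012, 0, 0, 0, 0], [0.0336, 0.0122, 0, 0, 0, 0], [0, 0, 0, 0, 0, -4.3], [0, 0, 0.03, 0, 0, 0], [0, 0, 0.018, 0, 0, 0], [0, 0, 0, 0, 0, 0], [0, 0, 0, 0, 0, 0], [0, 0, 0.01, 0, 0, 0], [0, 0, 0.01, 0, 0, 0], [0, 0, 0, 0, 0, 0], [0, 0, 0, 0, 0, 0]]]' --gripper 0.03

```text
t: 20.88
eef_pos: [502.6, 317.0, 54.9]
eef_rot: [0.707, 0.707, -0.0, -0.0]
force: [0.0, -0.1, 0.4]
grip_width: 30.2
grasp_force: 0.0
```

drive_tool --moves '[[[0, 0, 0, 0, 0, 0], [0, 0, 0, 0, 0, 0], [0, 0, 0, 0, 0, 0], [0, 0, 0, 0, 0, 0]]]' --gripper 0

```text
t: 21.22
eef_pos: [501.9, 317.3, 55.6]
eef_rot: [0.707, 0.707, -0.001, -0.001]
force: [-1.3, 0.1, 4.0]
grip_width: 9.4
grasp_force: 30.0
```

drive_tool --moves '[[[0, 0, 0, 0, 0, -7.1], [0, 0, 0, 0, 0, -7.1], [0, 0, 0, 0, 0, -7.1], [0, 0, 0, 0, 0, -7.1], [0, 0, 0, 0, 0, -7.1], [0, 0, 0, 0, 0, -7.1], [0, 0, 0, 0, 0, -7.1], [0, 0, 0, 0, 0, -7.1], [0, 0, 0, 0, 0, -7.1], [0, 0, 0, 0, 0, -7.1], [0, 0, 0, 0, 0, -7.1], [0, 0, 0, 0, 0, -7.1]]]'

```text
t: 22.22
eef_pos: [501.8, 317.2, 55.6]
eef_rot: [0.039, 0.999, -0.0, -0.001]
force: [-4.0, -0.5, 3.1]
grip_width: 9.5
grasp_force: 30.0
```

drive_tool --moves '[[[0, 0, 0, 0, 0, 0], [0, 0, 0, 0, 0, 0]]]'

```text
t: 22.38
eef_pos: [501.9, 317.2, 55.6]
eef_rot: [0.044, 0.999, -0.0, -0.001]
force: [-6.1, -0.5, 5.2]
grip_width: 9.9
grasp_force: 30.0
```

drive_tool --moves '[[[0, 0, 0, 0, 0, 0], [0, 0, 0, 0, 0, 0], [0, 0, -0.01, 0, 0, 0], [0, 0, -0.03, 0, 0, 0], [0, 0, -0.04, 0, 0, 0], [0, 0, -0.04, 0, 0, 0], [0, 0, 0, 0, 0, 0], [0, 0, 0, 0, 0, 0]]]' --gripper 0.03

```text
t: 23.05
eef_pos: [504.6, 317.9, 178.8]
eef_rot: [0.042, 0.999, 0.002, 0.003]
force: [0.0, 0.1, -0.5]
grip_width: 30.0
grasp_force: 0.0
```

Run:
```python
from f import *
T=load("top1");snap("top","top2")
print(go([345,-175,175],-90)[:2],pose()[0],status.sense()["qpos"])
```

```text
(array([ 116.1, -503.9,    0.6]), array([ 0.06,  0.14, -4.86])) [503.35322622 317.30342744 176.46009518] [ 4.33794017e-01  5.09346325e-01  1.40108480e+00 -1.78913903e-04
  1.22849537e+00 -1.05220241e+00]
```

drive_tool --moves '[[[-0.0016, -0.0345, 0, 0, 0, 0], [-0.0016, -0.0345, 0, 0, 0, 0], [-0.0016, -0.0345, 0, 0, 0, 0], [-0.0016, -0.0345, 0, 0, 0, 0], [-0.0016, -0.0345, 0, 0, 0, 0], [-0.0016, -0.0345, 0, 0, 0, 0], [-0.0016, -0.0345, 0, 0, 0, 0], [-0.0016, -0.0345, 0, 0, 0, 0], [-0.0016, -0.0345, 0, 0, 0, 0], [-0.0016, -0.0345, 0, 0, 0, 0], [-0.0016, -0.0345, 0, 0, 0, 0], [-0.0016, -0.0345, 0, 0, 0, 0]]]' --gripper 0.064

```text
t: 24.1
eef_pos: [486.2, -98.4, 173.9]
eef_rot: [0.042, 0.999, 0.0, -0.001]
force: [0.7, -0.4, -0.7]
grip_width: 64.1
grasp_force: 0.0
```

drive_tool --moves '[[[-0.0016, -0.0345, 0, 0, 0, 0], [-0.0016, -0.0345, 0, 0, 0, 0], [-0.0016, -0.0345, 0, 0, 0, 0], [-0.0016, -0.0345, 0, 0, 0, 0], [-0.0016, -0.0345, 0, 0, 0, 0], [0, 0, 0, 0, 0, 0], [0, 0, 0, 0, 0, 0], [0, 0, 0, 0, 0, 0], [0, 0, 0, 0, 0, 0]]]'

```text
t: 24.85
eef_pos: [480.7, -268.2, 174.5]
eef_rot: [0.041, 0.999, 0.001, -0.001]
force: [0.4, 0.3, -0.3]
grip_width: 64.1
grasp_force: 0.0
```

Run:
```python
from f import *
snap("wrist","q1");print(pose()[0])
```

```text
[ 480.88136154 -268.11692631  174.80534983]
```

drive_tool --moves '[[[0, 0.03, 0, 0, 0, 0], [0, 0.03, 0, 0, 0, 0], [0, 0, 0, 0, 0, 0], [0, 0, 0, 0, 0, 0], [0, 0, 0, 0, 0, 0], [0, 0, 0, 0, 0, 0]]]'

```text
t: 25.4
eef_pos: [486.1, -210.0, 175.3]
eef_rot: [0.042, 0.999, -0.0, 0.0]
force: [0.1, 0.1, -1.1]
grip_width: 63.8
grasp_force: 0.0
```

Run:
```python
from f import *
snap("wrist","q2");print(pose()[0])
```

```text
[ 486.01075396 -210.28429753  175.27822223]
```

View pics/q1.png

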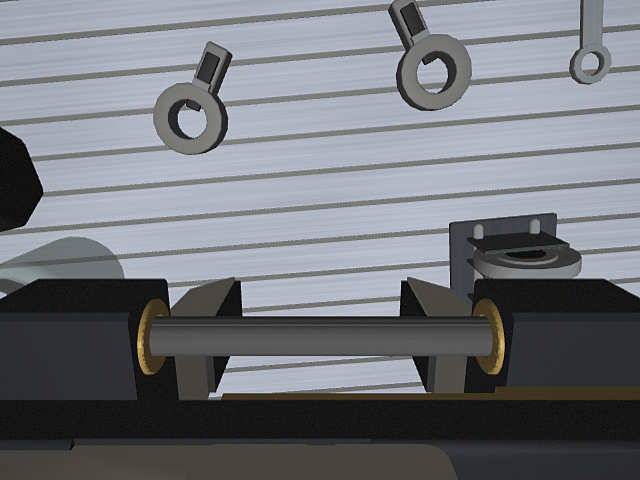

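q1 shows clip R's ring at (190,118) with its tab toward (215,45), and clip L's ring at (434,72) with its tab toward (403,5). Next I fit silhouettes.

```bash
cat > clip.py <<'E'
from f import *
def clipfit(c,x0,zb=0,dbg=False):
    f=cv2.GaussianBlur(c["frame"],(3,3),0).astype(int)
    m=((f[:,:,2]-f[:,:,0]<12)&(f.sum(2)<600)).astype(np.uint8)
    th=np.linspace(0,2*np.pi,60)
    def hull(x,r=25):
        P=[proj(c,[x[0]+r*np.cos(t),x[1]+r*np.sin(t),z]) for t in th for z in(zb,zb+22)];return cv2.convexHull(np.int32(np.round(P)))
    def hm(x,r=25):
        h=np.zeros(m.shape,np.uint8);cv2.fillConvexPoly(h,hull(x,r),1);return h
    x=np.array(x0,float)
    roi=hm(x,70);mm=m*roi
    cnt,_=cv2.findContours(mm,cv2.RETR_EXTERNAL,cv2.CHAIN_APPROX_NONE)
    k=max(cnt,key=cv2.contourArea);full=np.zeros(m.shape,np.uint8);cv2.drawContours(full,[k],-1,1,-1)
    from scipy.optimize import minimize
    big=cv2.distanceTransform(full,cv2.DIST_L2,3)
    ker=cv2.getStructuringElement(cv2.MORPH_ELLIPSE,(31,31));ring=cv2.morphologyEx(full,cv2.MORPH_OPEN,ker)
    for i in range(25):
        M1=cv2.moments(ring,True);M2=cv2.moments(hm(x),True)
        d=np.array([M1['m10']/M1['m00']-M2['m10']/M2['m00'],M1['m01']/M1['m00']-M2['m01']/M2['m00']])
        p=proj(c,[*x,zb+11]);x=x+(atz(c,p+d,zb+11)-atz(c,p,zb+11))[:2]*.8
    tab=full*(1-hm(x,28));n,lab,st,ct=cv2.connectedComponentsWithStats(tab);j=1+np.argmax(st[1:,4])
    t=atz(c,ct[j],zb+12)[:2]-x
    iou=(ring&hm(x)).sum()/(ring|hm(x)).sum()
    return x,np.degrees(np.arctan2(t[1],t[0])),np.linalg.norm(t),iou,st[j,4]
E
python3 - <<'E'
from clip import *
for n in("q1","q2"):
    c=load(n)
    for nm,x0 in(("L",(388,-184)),("R",(401,-357))):print(n,nm,proj(c,[*x0,22]),clipfit(c,x0))
E
```

```text
q1 L [428.75129831  82.72425362] (array([ 379.73067044, -179.7387621 ]), np.float64(-158.78072973557906), np.float64(41.8899701264973), np.float64(0.8786259541984733), np.int32(1617))
q1 R [185.48814255 123.30107564] (array([ 398.20212509, -355.42651972]), np.float64(168.34274452103452), np.float64(36.568644263182904), np.float64(0.9400830964356003), np.int32(2017))
q2 L [345.13815782  81.40425599] (array([ 380.79340686, -179.15659693]), np.float64(-156.29387895500162), np.float64(43.81328631715137), np.float64(0.9267159450897571), np.int32(1417))
q2 R [104.2722443  122.09894152] (array([ 391.10062714, -350.72957709]), np.float64(-25.170173002486873), np.float64(27.88778354646519), np.float64(0.6289911557487633), np.int32(1218))
```

```bash
sed -i 's/    th=np.linspace/    m=cv2.morphologyEx(m,cv2.MORPH_OPEN,np.ones((7,7),np.uint8))\n    th=np.linspace/' clip.py
python3 - <<'E'
from clip import *
for n in("q1","q2"):
    c=load(n)
    for nm,x0 in(("L",(381,-180)),("R",(399,-356))):print(n,nm,clipfit(c,x0))
c=load("q1");print(atz(c,(434,70.5),22),atz(c,(190,117),22), atz(c,(403,2),18),atz(c,(215.5,43),18))
f=c["frame"];print(f[70,410],f[117,165],f[30,300],f[73,300:320].tolist()[:3])
E
```

```text
q1 L (array([ 380.51934042, -179.3573023 ]), np.float64(-161.17029565060673), np.float64(40.61529679511963), np.float64(0.9208234362628662), np.int32(1368))
q1 R (array([ 398.20346306, -355.42235311]), np.float64(148.8529267989326), np.float64(41.74395533922889), np.float64(0.9409061063690085), np.int32(1150))
q2 L (array([ 381.33412172, -178.87423754]), np.float64(-159.90692259773243), np.float64(41.479046861096485), np.float64(0.9515217391304348), np.int32(1129))
q2 R (array([ 391.10608246, -350.70942024]), np.float64(148.92302069164606), np.float64(37.4775362752824), np.float64(0.628070701018574), np.int32(856))
[ 380.32554077 -180.24451242   22.        ] [ 396.99916624 -353.1112081    22.        ] [ 334.90298957 -199.38132859   18.        ] [ 349.7549562  -328.93370656   18.        ]
[121 121 119] [128 127 125] [173 179 192] [[175, 181, 192], [174, 181, 191], [171, 178, 190]]
```

Run:
```python
from h import *
print(go([381,-179.3,60],111)[:2])
```

```text
(array([107.3,  22.1, 115.2]), array([-3.000e-02,  1.000e-02, -2.581e+01]))
```

drive_tool --moves '[[[0.027, 0.0055, 0.02, 0, 0, 0], [0.027, 0.0055, 0.02, 0, 0, 0], [0.027, 0.0055, 0.02, 0, 0, 0], [0.0263, 0.0055, 0.02, 0, 0, 0], [0, 0, 0, 0, 0, -6.5], [0, 0, 0, 0, 0, -6.5], [0, 0, 0, 0, 0, -6.5], [0, 0, 0, 0, 0, -6.3], [0, 0, 0, 0, 0, 0], [0, 0, 0, 0, 0, 0], [0, 0, 0, 0, 0, 0]]]'

```text
t: 26.37
eef_pos: [380.9, -179.2, 95.2]
eef_rot: [-0.18, 0.984, -0.0, 0.0]
force: [0.2, -0.2, 0.6]
grip_width: 64.4
grasp_force: 0.0
```

Run:
```python
from clip import *
print(go([381,-179.3,4],111)[:2]);c=snap("wrist","q3");print(clipfit(c,(381,-179.3)))
```

```text
(array([-0.1, -0.1, 91.2]), array([-0.01, -0.  , -0.21]))
(array([ 434.18126308, -158.82723808]), np.float64(-85.36281824100988), np.float64(50.42093763232851), np.float64(0.4078780177890724), np.int32(2279))
```

drive_tool --moves '[[[0, 0, 0.03, 0, 0, 0], [0, 0, 0.03, 0, 0, 0], [0, 0, 0.02, 0, 0, 0], [0, 0, 0.011, 0, 0, 0], [0, 0, 0, 0, 0, 0], [0, 0, 0, 0, 0, 0], [0, 0, 0, 0, 0, 0]]]'

```text
t: 27.0
eef_pos: [381.4, -179.2, 4.9]
eef_rot: [-0.182, 0.983, -0.0, 0.0]
force: [1.0, 0.2, 0.6]
grip_width: 64.2
grasp_force: 0.0
```

drive_tool --moves '[[[0, 0, 0, 0, 0, 0], [0, 0, 0, 0, 0, 0], [0, 0, 0, 0, 0, 0], [0, 0, 0, 0, 0, 0], [0, 0, 0, 0, 0, 0]]]' --gripper 0.03

```text
t: 27.42
eef_pos: [381.4, -179.2, 5.0]
eef_rot: [-0.182, 0.983, -0.001, 0.001]
force: [0.1, -0.3, 6.3]
grip_width: 50.1
grasp_force: 29.8
```

drive_tool --moves '[[[0, 0, -0.01, 0, 0, 0], [0, 0, -0.03, 0, 0, 0], [0, 0, -0.03, 0, 0, 0], [0, 0, -0.03, 0, 0, 0], [0, 0, -0.03, 0, 0, 0], [0, 0, -0.03, 0, 0, 0], [0, 0, 0, 0, 0, 0], [0, 0, 0, 0, 0, 0], [0, 0, 0, 0, 0, 0]]]'

```text
t: 28.17
eef_pos: [380.3, -178.5, 163.6]
eef_rot: [-0.182, 0.983, 0.0, -0.0]
force: [0.7, -0.4, -2.1]
grip_width: 50.0
grasp_force: 29.8
```

Run:
```python
from clip import *
v=np.load("case.npy");a=v[2]
def W(x,y):return [v[0]+x*np.cos(a)-y*np.sin(a),v[1]+x*np.sin(a)+y*np.cos(a)]
for y in(-110,110):
    n=W(52,y);print("nest",n,go([*n,100],85.68)[:2])
snap("wrist","q4")
```

```text
nest [np.float64(559.3568770828077), np.float64(102.93319867873565)] (array([-268. ,  198.5,   63.6]), array([ 0.03, -0.04, 25.32]))
nest [np.float64(575.9231761754621), np.float64(322.30857955446817)] (array([-362.1,  397.3,   63.7]), array([ 0.03, -0.04, 25.32]))
```

View pics/q4.png

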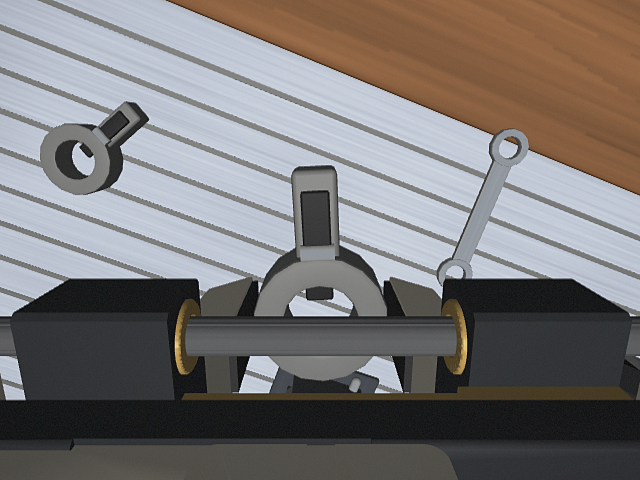

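q4 shows clip L held with its tab straight ahead, end at (314,168), and clip R still at (82,160).

Run:
```python
from clip import *
c=load("q4");p,R=pose()
for q,z in(((315,167),p[2]+13),((317,248),p[2]+17),((320,248),p[2]+17)):print((R.inv().apply(atz(c,q,z)-p)).round(1))
# ring left/right extremes at top z
print((R.inv().apply(atz(c,(258,310),p[2]+17)-p)).round(1))
```

```text
[ 55.1  -1.3 -12.9]
[ 27.5  -0.6 -17. ]
[ 27.5   0.5 -17. ]
[  4.  -22.1 -17. ]
```

drive_tool --moves '[[[-0.0268, 0.0198, 0, 0, 0, 0], [-0.0268, 0.0198, 0, 0, 0, 0], [-0.0268, 0.0198, 0, 0, 0, 0], [-0.0268, 0.0198, 0, 0, 0, 0], [-0.0268, 0.0198, 0, 0, 0, 0], [-0.0268, 0.0198, 0, 0, 0, 0], [-0.0268, 0.0198, 0, 0, 0, 0], [-0.0268, 0.0198, 0, 0, 0, 0], [-0.0268, 0.0198, 0, 0, 0, 0], [-0.0268, 0.0198, 0, 0, 0, 0]]]'

```text
t: 29.05
eef_pos: [559.8, 103.6, 162.0]
eef_rot: [-0.182, 0.983, 0.0, -0.002]
force: [0.9, -1.1, 0.6]
grip_width: 50.0
grasp_force: 29.8
```

drive_tool --moves '[[[0, 0, 0, 0, 0, 6.65], [0, 0, 0, 0, 0, 6.65], [0, 0, 0, 0, 0, 6.65], [0, 0, 0, 0, 0, 6.65], [0, 0, 0.04, 0, 0, 0], [0, 0, 0.04, 0, 0, 0], [0, 0, 0.02, 0, 0, 0], [0, 0, 0, 0, 0, 0], [0, 0, 0, 0, 0, 0], [0, 0, 0, 0, 0, 0], [0, 0, 0, 0, 0, 0]]]'

```text
t: 29.97
eef_pos: [561.3, 102.1, 65.7]
eef_rot: [0.049, 0.999, 0.0, 0.001]
force: [0.1, -0.6, -1.2]
grip_width: 49.8
grasp_force: 29.8
```

```bash
cat > ov.py <<'E'
from clip import *
v=np.load("case.npy");a=v[2]
def W(x,y,z=0):return [v[0]+x*np.cos(a)-y*np.sin(a),v[1]+x*np.sin(a)+y*np.cos(a),z]
def overlay(name,polys,crop,out):
    c=load(name);im=c["frame"].copy()
    for pts in polys: cv2.polylines(im,[np.int32([proj(c,W(*m)) for m in pts])],True,(0,255,0),1)
    x0,x1,y0,y1=crop;cv2.imwrite(out,im[y0:y1,x0:x1,::-1])
E
python3 - <<'E'
from ov import *
print(go([559.4,102.9,9],85.68-1.3)[:2],pose()[0])
snap("wrist","q5")
p=[[(52-27,-110+s*11,21),(52-50,-110+s*11,21)] for s in(1,-1)]
overlay("q5",p,(160,480,0,300),"pics/q5o.png")
E
```

```text
(array([ 2.1,  0.6, 56.7]), array([0.02, 0.17, 0.02])) [561.29970471 102.10280969  65.74727609]
```

View pics/q5o.png

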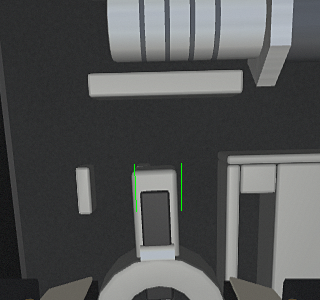

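The channel blocks aren't at y = -110: one block shows at crop (84,190), so the nest lies further out. I measure it from c1.

Run:
```python
from ov import *
c1=load("c1");o=lambda u,v:((u*1.4+140)/2,v*.7)
Ri=np.array([[np.cos(a),np.sin(a)],[-np.sin(a),np.cos(a)]])
L=lambda c,p,z:(Ri@(atz(c,p,z)[:2]-v[:2])).round(1)
for p in [(56,102),(73,104),(58,159),(75,160),(126,108),(142,110),(128,164),(145,165),(677,152),(697,154),(674,205),(690,207),(744,157),(765,159),(740,210),(756,212)]:print(p,L(c1,o(*p),21))
c=load("q5");print("q5 block inner/outer",L(c,(160+91,190),21),L(c,(160+77,190),21),"tab",L(c,(160+155,175),pose()[0][2]+13))
```

```text
(56, 102) [ 25.  149.1]
(73, 104) [ 24.7 142.1]
(58, 159) [  2.3 149.5]
(75, 160) [  2.5 142.3]
(126, 108) [ 24.8 120.3]
(142, 110) [ 24.6 113.7]
(128, 164) [  2.5 120. ]
(145, 165) [  2.7 112.8]
(677, 152) [  25.1 -111.3]
(697, 154) [  24.9 -119.9]
(674, 205) [   3.4 -114.7]
(690, 207) [   3.1 -121.8]
(744, 157) [  25.2 -140.1]
(765, 159) [  25.1 -149.1]
(740, 210) [   3.5 -143.7]
(756, 212) [   3.2 -150.8]
q5 block inner/outer [  13.8 -142.6] [  13.6 -149.4] tab [   0.9 -110.6]
```

drive_tool --moves '[[[0.0016, -0.0204, 0, 0, 0, 0], [0, 0, 0.02, 0, 0, 0], [0, 0, 0, 0, 0, 0], [0, 0, 0, 0, 0, 0], [0, 0, 0, 0, 0, 0], [0, 0, 0, 0, 0, 0]]]'

```text
t: 30.52
eef_pos: [557.2, 82.3, 45.4]
eef_rot: [0.049, 0.999, 0.0, 0.001]
force: [-0.1, 1.4, -1.2]
grip_width: 49.8
grasp_force: 29.8
```

Run:
```python
from ov import *
n=W(52,-131);print(n,go([*n[:2],9],85.68-1.3)[:2],pose()[0])
c=snap("wrist","q6")
p=[[(52-27,-131+s*11,21),(52-50,-131+s*11,21)] for s in(1,-1)]
overlay("q6",p,(160,480,0,300),"pics/q6o.png")
g=cv2.cvtColor(c["frame"],cv2.COLOR_RGB2GRAY).astype(int)
for r in(185,215):print([int(x) for x in g[r,250:400:3]])
```

```text
[np.float64(557.7755485330543), np.float64(81.9928214133248), 0] (array([-0.5, -0.2, 36.4]), array([0.01, 0.11, 0.05])) [557.23985201  82.28122748  45.35895534]
[51, 48, 47, 44, 47, 48, 48, 45, 146, 168, 170, 175, 150, 43, 105, 156, 173, 175, 175, 175, 173, 175, 174, 176, 173, 175, 174, 174, 137, 43, 130, 177, 172, 169, 172, 45, 46, 47, 46, 46, 47, 44, 48, 46, 46, 44, 44, 45, 46, 46]
[45, 46, 48, 49, 48, 50, 47, 47, 36, 168, 170, 166, 172, 117, 48, 140, 169, 91, 77, 76, 74, 76, 75, 75, 73, 75, 54, 177, 146, 104, 99, 174, 166, 164, 164, 59, 45, 48, 47, 45, 51, 46, 47, 45, 46, 49, 46, 46, 49, 47]
```

The tab (291–335 px) is centred between the channel blocks (inner edges at 287 and 340). I lower it.

drive_tool --moves '[[[0, 0, 0.01, 0, 0, 0], [0, 0, 0.01, 0, 0, 0], [0, 0, 0.008, 0, 0, 0], [0, 0, 0.007, 0, 0, 0], [0, 0, 0, 0, 0, 0], [0, 0, 0, 0, 0, 0], [0, 0, 0, 0, 0, 0]]]'

```text
t: 31.15
eef_pos: [556.7, 81.9, 8.6]
eef_rot: [0.049, 0.999, -0.0, 0.0]
force: [2.4, 0.1, -2.2]
grip_width: 50.3
grasp_force: 29.7
```

drive_tool --moves '[[[0, 0, 0, 0, 0, 0], [0, 0, 0, 0, 0, 0], [0, 0, 0, 0, 0, 0], [0, 0, -0.01, 0, 0, 0], [0, 0, -0.03, 0, 0, 0], [0, 0, -0.04, 0, 0, 0], [0, 0, -0.04, 0, 0, 0], [0, 0, -0.03, 0, 0, 0], [0, 0, 0, 0, 0, 0], [0, 0, 0, 0, 0, 0], [0, 0, 0, 0, 0, 0]]]' --gripper 0.06

```text
t: 32.07
eef_pos: [555.9, 81.9, 159.0]
eef_rot: [0.049, 0.999, -0.0, -0.0]
force: [-0.6, -0.3, 0.1]
grip_width: 59.7
grasp_force: 0.0
```

Run:
```python
from ov import *
snap("wrist","q7");snap("top","t3")
print(go([480,-268,160],85)[:2],pose()[0])
```

```text
(array([  41. , -355.6,   -1.9]), array([-0.02, -0.17, -0.6 ])) [555.49825683  81.87826231 157.83886625]
```

drive_tool --moves '[[[0.0034, -0.0343, 0, 0, 0, 0], [0.0034, -0.0343, 0, 0, 0, 0], [0.0034, -0.0343, 0, 0, 0, 0], [0.0034, -0.0343, 0, 0, 0, 0], [0.0034, -0.0343, 0, 0, 0, 0], [0.0034, -0.0343, 0, 0, 0, 0], [0.0034, -0.0343, 0, 0, 0, 0], [0.0034, -0.0343, 0, 0, 0, 0], [0.0034, -0.0343, 0, 0, 0, 0], [0.0034, -0.0343, 0, 0, 0, 0], [0.0034, -0.0343, 0, 0, 0, 0], [0.0034, -0.0343, 0, 0, 0, 0]]]' --gripper 0.064

```text
t: 33.17
eef_pos: [474.5, -324.9, 157.6]
eef_rot: [0.049, 0.999, 0.001, -0.001]
force: [0.9, 0.5, -0.7]
grip_width: 64.0
grasp_force: 0.0
```

drive_tool --moves '[[[0, 0, 0, 0, 0, 0], [0, 0, 0, 0, 0, 0], [0, 0, 0, 0, 0, 0], [0, 0, 0, 0, 0, 0]]]'

```text
t: 33.5
eef_pos: [475.8, -322.4, 158.5]
eef_rot: [0.048, 0.999, 0.001, -0.001]
force: [1.1, 0.7, -0.6]
grip_width: 64.3
grasp_force: 0.0
```

Run:
```python
from ov import *
c=snap("wrist","q8");print(pose()[0])
for x0 in((398,-355),(398,-345)):print(clipfit(c,x0))
print(clipfit(load("q4"),(398,-355)))
print("placed clip in q7:",clipfit(load("q7"),W(52,-131)[:2],5))
f=c["frame"];P=proj(c,[398,-355,22]);print(P)
```

```text
[ 475.94915866 -322.33493661  158.78602419]
(array([ 397.96363604, -355.23419554]), np.float64(149.42542934572816), np.float64(41.82296253511858), np.float64(0.9504428511176719), np.int32(1218))
(array([ 397.9864874 , -355.23091601]), np.float64(149.44521282135216), np.float64(41.84097115383568), np.float64(0.9520490071820871), np.int32(1218))
(array([ 391.75351897, -351.2036754 ]), np.float64(149.22625599233555), np.float64(40.28898502042702), np.float64(0.6542682926829269), np.int32(759))
placed clip in q7: (array([555.48349244,  83.23834518]), np.float64(5.413657787950442), np.float64(0.42439157733164745), np.float64(0.141199487283276), np.int32(24540))
[259.7503104  119.63660458]
```

Run:
```python
from h import *
print(go([398,-355,75],60.5)[:2])
```

```text
(array([ 74.4, -40.1,  83.8]), array([ 0.04, -0.06, 23.99]))
```

drive_tool --moves '[[[0.025, -0.0134, 0.02, 0, 0, 0], [0.025, -0.0134, 0.02, 0, 0, 0], [0.0244, -0.0133, 0.02, 0, 0, 0], [0, 0, 0.02, 0, 0, 6], [0, 0, 0, 0, 0, 6], [0, 0, 0, 0, 0, 6], [0, 0, 0, 0, 0, 6], [0, 0, 0, 0, 0, 0], [0, 0, 0, 0, 0, 0], [0, 0, 0, 0, 0, 0], [0, 0, 0, 0, 0, 0], [0, 0, 0, 0, 0, 0]]]'

```text
t: 34.55
eef_pos: [398.0, -356.2, 79.3]
eef_rot: [0.255, 0.967, -0.0, 0.0]
force: [-0.3, -0.4, -0.4]
grip_width: 64.1
grasp_force: 0.0
```

Run:
```python
from h import *
print(go([398,-355,4.5],60.5)[:2])
```

```text
(array([ 0.6,  1.1, 74.8]), array([-0.01,  0.01,  0.01]))
```

drive_tool --moves '[[[0.0006, 0.0011, 0.03, 0, 0, 0], [0, 0, 0.025, 0, 0, 0], [0, 0, 0.01, 0, 0, 0], [0, 0, 0.0095, 0, 0, 0], [0, 0, 0, 0, 0, 0], [0, 0, 0, 0, 0, 0], [0, 0, 0, 0, 0, 0]]]'

```text
t: 35.13
eef_pos: [398.4, -355.8, 5.7]
eef_rot: [0.255, 0.967, -0.001, 0.001]
force: [0.6, -0.1, 0.2]
grip_width: 63.9
grasp_force: 0.0
```

drive_tool --moves '[[[0, 0, 0, 0, 0, 0], [0, 0, 0, 0, 0, 0], [0, 0, 0, 0, 0, 0], [0, 0, 0, 0, 0, 0], [0, 0, 0, 0, 0, 0]]]' --gripper 0.03

```text
t: 35.55
eef_pos: [398.2, -355.5, 5.5]
eef_rot: [0.255, 0.967, -0.0, 0.001]
force: [-0.2, 0.8, 6.0]
grip_width: 49.7
grasp_force: 29.9
```

drive_tool --moves '[[[0, 0, -0.01, 0, 0, 0], [0, 0, -0.03, 0, 0, 0], [0, 0, -0.03, 0, 0, 0], [0, 0, -0.03, 0, 0, 0], [0, 0, -0.03, 0, 0, 0], [0, 0, -0.03, 0, 0, 0], [0, 0, 0, 0, 0, 0], [0, 0, 0, 0, 0, 0], [0, 0, 0, 0, 0, 0], [0, 0, 0, 0, 0, 0]]]'

```text
t: 36.38
eef_pos: [397.2, -354.4, 163.4]
eef_rot: [0.255, 0.967, 0.001, -0.001]
force: [-0.7, -0.1, -0.8]
grip_width: 49.4
grasp_force: 29.9
```

```bash
cat > tab.py <<'E'
from ov import *
def tab(c,dz):
    p,R=pose();g=cv2.cvtColor(c["frame"],cv2.COLOR_RGB2GRAY).astype(int)
    f=c["frame"].astype(int);m=((f[:,:,2]-f[:,:,0]<12)&(f.sum(2)<600)).astype(np.uint8)
    for r in (160,165,170,175,185,200,215,230):
        row=m[r,270:370];i=np.nonzero(row)[0]
        if len(i):
            q=(270+(i.min()+i.max())/2,r);print(r,i.min()+270,i.max()+270,R.inv().apply(atz(c,q,p[2]+dz)-p).round(1)[:2])
        else:print(r,None)
E
python3 - <<'E'
from tab import *
c=snap("wrist","q9");tab(c,13);n=W(52,131);print(n,go([*n[:2],100],85.68)[:2],pose()[0])
E
```

```text
160 323 334 [58.4  3.2]
165 316 325 [56.7  0.5]
170 302 342 [55.  1.]
175 297 345 [53.3  0.7]
185 281 365 [49.9  1.4]
200 300 344 [44.7  1.1]
215 300 344 [39.4  1.1]
230 275 357 [33.9 -1.1]
[np.float64(577.5045047252155), np.float64(343.248956819879), 0] (array([187.7, 695.6,  64.5]), array([  0.09,  -0.15, -25.28])) [ 397.22980049 -354.4343861   163.28801274]
```

drive_tool --moves '[[[0.0094, 0.0348, 0, 0, 0, 0], [0.0094, 0.0348, 0, 0, 0, 0], [0.0094, 0.0348, 0, 0, 0, 0], [0.0094, 0.0348, 0, 0, 0, 0], [0.0094, 0.0348, 0, 0, 0, 0], [0.0094, 0.0348, 0, 0, 0, 0], [0.0094, 0.0348, 0, 0, 0, 0], [0.0094, 0.0348, 0, 0, 0, 0], [0.0094, 0.0348, 0, 0, 0, 0], [0.0094, 0.0348, 0, 0, 0, 0]]]'

```text
t: 37.27
eef_pos: [487.5, -4.3, 163.6]
eef_rot: [0.255, 0.967, -0.0, -0.001]
force: [-0.4, 0.1, -1.0]
grip_width: 49.8
grasp_force: 29.9
```

drive_tool --moves '[[[0.0094, 0.0348, 0, 0, 0, 0], [0.0094, 0.0348, 0, 0, 0, 0], [0.0094, 0.0348, 0, 0, 0, 0], [0.0094, 0.0348, 0, 0, 0, 0], [0.0094, 0.0348, 0, 0, 0, 0], [0.0094, 0.0348, 0, 0, 0, 0], [0.0094, 0.0348, 0, 0, 0, 0], [0.0094, 0.0348, 0, 0, 0, 0], [0.0094, 0.0348, 0, 0, 0, 0], [0.0094, 0.0348, 0, 0, 0, 0]]]'

```text
t: 38.1
eef_pos: [577.6, 344.5, 162.9]
eef_rot: [0.255, 0.967, -0.001, -0.001]
force: [1.8, 0.8, -1.2]
grip_width: 49.7
grasp_force: 29.9
```

drive_tool --moves '[[[0, 0, 0, 0, 0, -6.6], [0, 0, 0, 0, 0, -6.6], [0, 0, 0, 0, 0, -6.6], [0, 0, 0, 0, 0, -6.6], [0, 0, 0.04, 0, 0, 0], [0, 0, 0.03, 0, 0, 0], [0, 0, 0, 0, 0, 0], [0, 0, 0, 0, 0, 0], [0, 0, 0, 0, 0, 0], [0, 0, 0, 0, 0, 0], [0, 0, 0, 0, 0, 0]]]'

```text
t: 39.02
eef_pos: [579.2, 343.4, 96.9]
eef_rot: [0.028, 1.0, 0.001, 0.002]
force: [1.0, 0.2, -1.0]
grip_width: 49.9
grasp_force: 29.9
```

Run:
```python
from tab import *
n=W(52,131);print(go([*n[:2],45],85.68+1.2)[:2],pose()[0])
```

```text
(array([ 1.8, -0.3, 51.9]), array([ 0.09,  0.19, -0.08])) [579.17931825 343.36393069  96.8931744 ]
```

drive_tool --moves '[[[0.0016, -0.0003, 0.02, 0, 0, 0], [0, 0, 0.032, 0, 0, 0], [0, 0, 0, 0, 0, 0], [0, 0, 0, 0, 0, 0], [0, 0, 0, 0, 0, 0], [0, 0, 0, 0, 0, 0], [0, 0, 0, 0, 0, 0]]]'

```text
t: 39.6
eef_pos: [577.6, 343.2, 44.8]
eef_rot: [0.028, 1.0, 0.001, 0.002]
force: [-0.9, -0.3, -0.1]
grip_width: 49.4
grasp_force: 29.9
```

Run:
```python
from tab import *
n=W(52,131);print(go([*n[:2],10],85.68+1.2)[:2],pose()[0])
c=snap("wrist","q10")
g=cv2.cvtColor(c["frame"],cv2.COLOR_RGB2GRAY).astype(int)
for r in(185,200,215):print([int(x) for x in g[r,262:392:2]])
```

```text
(array([ 0.2,  0. , 34.8]), array([ 0.08,  0.17, -0.07])) [577.57952568 343.17533483  44.78822221]
[49, 47, 46, 47, 46, 49, 46, 46, 47, 45, 57, 153, 168, 170, 172, 174, 178, 136, 47, 104, 143, 166, 174, 173, 173, 174, 172, 172, 174, 174, 172, 173, 173, 173, 172, 172, 174, 171, 172, 165, 134, 92, 41, 61, 143, 174, 172, 172, 169, 169, 158, 125, 45, 48, 47, 42, 44, 45, 45, 48, 45, 46, 46, 45, 46]
[47, 46, 49, 47, 47, 47, 46, 48, 50, 48, 49, 150, 168, 170, 171, 170, 176, 134, 42, 102, 144, 166, 182, 15, 79, 78, 79, 78, 77, 77, 76, 77, 80, 76, 77, 77, 76, 18, 174, 155, 127, 73, 51, 58, 148, 175, 169, 169, 167, 163, 139, 40, 47, 47, 42, 44, 45, 47, 48, 46, 42, 49, 48, 48, 48]
[48, 47, 48, 48, 46, 48, 48, 48, 48, 44, 40, 152, 167, 169, 166, 166, 169, 135, 41, 103, 143, 165, 177, 14, 79, 75, 75, 74, 76, 75, 74, 74, 73, 75, 73, 76, 66, 97, 170, 147, 128, 44, 65, 90, 154, 170, 167, 162, 160, 162, 132, 39, 46, 48, 46, 46, 46, 49, 46, 45, 44, 47, 47, 48, 48]
```

drive_tool --moves '[[[0, 0, 0.01, 0, 0, 0], [0, 0, 0.01, 0, 0, 0], [0, 0, 0.008, 0, 0, 0], [0, 0, 0.007, 0, 0, 0], [0, 0, 0, 0, 0, 0], [0, 0, 0, 0, 0, 0], [0, 0, 0, 0, 0, 0]]]'

```text
t: 40.23
eef_pos: [576.5, 342.4, 8.4]
eef_rot: [0.028, 1.0, -0.0, 0.0]
force: [-3.4, -1.1, 10.3]
grip_width: 49.6
grasp_force: 30.0
```

drive_tool --moves '[[[0, 0, 0, 0, 0, 0], [0, 0, 0, 0, 0, 0], [0, 0, 0, 0, 0, 0], [0, 0, -0.01, 0, 0, 0], [0, 0, -0.03, 0, 0, 0], [0, 0, -0.04, 0, 0, 0], [0, 0, -0.04, 0, 0, 0], [0, 0, -0.03, 0, 0, 0], [0, 0, 0, 0, 0, 0], [0, 0, 0, 0, 0, 0], [0, 0, 0, 0, 0, 0]]]' --gripper 0.06

```text
t: 41.15
eef_pos: [576.0, 342.5, 157.3]
eef_rot: [0.028, 1.0, -0.0, -0.0]
force: [0.3, -0.4, -0.5]
grip_width: 59.9
grasp_force: 0.0
```

drive_tool --moves '[[[-0.02, -0.03, 0, 0, 0, 0], [-0.02, -0.03, 0, 0, 0, 0], [-0.02, -0.03, 0, 0, 0, 0], [-0.005, -0.03, 0, 0, 0, 0], [0, 0, 0, 0, 0, 0], [0, 0, 0, 0, 0, 0], [0, 0, 0, 0, 0, 0]]]' --gripper 0.026

```text
t: 41.73
eef_pos: [634.0, 219.4, 156.2]
eef_rot: [0.028, 1.0, -0.0, -0.001]
force: [-0.2, 0.7, 0.5]
grip_width: 26.2
grasp_force: 0.0
```

Run:
```python
from tab import *
c=snap("wrist","v1");T=snap("top","t4");print(pose()[0])
# pixel of both clips + profile: ring top should be at z=27
f=c["frame"].astype(int)
for s in(1,-1):
    n=W(52,131*s)
    for nm,cc in(("wrist",c),("top",T)):
        P=proj(cc,[*n[:2],27]);print(s,nm,P.round(1))
    # tab top z=23, sample along tab axis and across
    for cc in(c,):
        g=cv2.cvtColor(cc["frame"],cv2.COLOR_RGB2GRAY)
        def smp(y,x,z):
            p=proj(cc,W(x,y,z)).round().astype(int);return int(g[p[1],p[0]]) if 0<=p[1]<480 and 0<=p[0]<640 else -1
        print("across tab x=8:",[(d,smp(131*s+d,8,23)) for d in range(-16,17,2)])
        print("along y:",[(x,smp(131*s,x,27 if x>25 else 23)) for x in range(-10,86,4)])
        print("across ring:",[(d,smp(131*s+d,52,27)) for d in range(-32,33,4)])
```

```text
[633.94919103 220.48339853 156.83479355]
1 wrist [501.  136.9]
1 top [127.6 259.1]
across tab x=8: [(-16, 169), (-14, 160), (-12, 138), (-10, 61), (-8, 137), (-6, 172), (-4, 51), (-2, 63), (0, 58), (2, 55), (4, 48), (6, 157), (8, 62), (10, 56), (12, 152), (14, 157), (16, 151)]
along y: [(-10, 47), (-6, 46), (-2, 155), (2, 108), (6, 58), (10, 59), (14, 58), (18, 58), (22, 174), (26, 177), (30, 156), (34, 155), (38, 53), (42, 52), (46, 45), (50, 49), (54, 46), (58, 46), (62, 58), (66, 159), (70, 157), (74, 157), (78, 45), (82, 47)]
across ring: [(-32, 48), (-28, 65), (-24, 175), (-20, 163), (-16, 158), (-12, 45), (-8, 46), (-4, 48), (0, 48), (4, 42), (8, 62), (12, 59), (16, 159), (20, 154), (24, 39), (28, 46), (32, 46)]
-1 wrist [105.3 128.9]
-1 top [250.9 270.1]
across tab x=8: [(-16, 150), (-14, 150), (-12, 149), (-10, 48), (-8, 45), (-6, 49), (-4, 54), (-2, 56), (0, 58), (2, 63), (4, 91), (6, 149), (8, 85), (10, 53), (12, 156), (14, 154), (16, 163)]
along y: [(-10, 46), (-6, 46), (-2, 150), (2, 100), (6, 58), (10, 60), (14, 61), (18, 60), (22, 160), (26, 180), (30, 156), (34, 156), (38, 61), (42, 42), (46, 49), (50, 47), (54, 47), (58, 44), (62, 56), (66, 159), (70, 155), (74, 144), (78, 59), (82, 46)]
across ring: [(-32, 49), (-28, 42), (-24, 152), (-20, 155), (-16, 166), (-12, 56), (-8, 56), (-4, 45), (0, 49), (4, 49), (8, 47), (12, 39), (16, 160), (20, 167), (24, 56), (28, 55), (32, 49)]
```

Both clips sit centred and flat in their nests, checked by sampling brightness along the model. Next, the plates: I check their lean from w2.

Run:
```python
from ov import *
w2=load("w2");w1=load("w1");g=cv2.cvtColor(w2["frame"],cv2.COLOR_RGB2GRAY).astype(int)
rk=np.load("rack.npy");print(rk)
for xs,z in((72,77),(24,105),(-24,105),(-72,77)):
    P=proj(w2,[rk[0]+xs,rk[1],z]).round().astype(int)
    print(xs,P,"col profile (x at z):",[(round(float(atz(w2,(P[0],r),z)[0]-rk[0]),1),int(g[r,P[0]-3:P[0]+4].mean())) for r in range(P[1]-22,P[1]+23,2) if r>=0])
    # lateral extents at centre height along mid row
    r=P[1];bl=g[r,200:460];
print([ (z,go([rk[0]+x,rk[1]+x*.0097,z],0.56)[:2]) for x,z in((24,150),)],pose()[0])
```

```text
[ 5.87480013e+02 -1.21868489e+02  9.69863531e-03  0.00000000e+00]
72 [286  27] col profile (x at z): [(85.5, 197), (84.3, 196), (83.1, 195), (81.9, 193), (80.7, 195), (79.5, 197), (78.3, 115), (77.1, 115), (75.9, 146), (74.7, 144), (73.5, 149), (72.3, 146), (71.0, 142), (69.8, 144), (68.6, 146), (67.4, 84), (66.1, 93), (64.9, 117), (63.7, 55), (62.4, 15), (61.2, 16), (59.9, 8), (58.7, 76)]
24 [284 100] col profile (x at z): [(37.2, 73), (36.0, 73), (34.9, 73), (33.7, 74), (32.5, 74), (31.3, 75), (30.1, 58), (28.9, 149), (27.7, 148), (26.5, 148), (25.3, 148), (24.1, 148), (22.9, 148), (21.7, 149), (20.5, 152), (19.3, 88), (18.1, 68), (16.9, 70), (15.6, 74), (14.4, 75), (13.2, 80), (11.9, 58), (10.7, 74)]
-24 [286 176] col profile (x at z): [(-9.4, 24), (-10.7, 78), (-12.0, 53), (-13.3, 71), (-14.6, 14), (-15.9, 61), (-17.2, 64), (-18.5, 81), (-19.8, 152), (-21.1, 149), (-22.4, 149), (-23.7, 149), (-25.1, 150), (-26.4, 150), (-27.7, 161), (-29.0, 72), (-30.4, 74), (-31.7, 74), (-33.0, 75), (-34.4, 74), (-35.7, 75), (-37.1, 74), (-38.4, 74)]
-72 [290 236] col profile (x at z): [(-55.0, 68), (-56.5, 83), (-58.0, 20), (-59.6, 21), (-61.1, 19), (-62.6, 66), (-64.2, 65), (-65.7, 58), (-67.3, 152), (-68.8, 150), (-70.4, 154), (-71.9, 151), (-73.5, 147), (-75.1, 147), (-76.6, 198), (-78.2, 197), (-79.8, 196), (-81.4, 193), (-82.9, 198), (-84.5, 193), (-86.1, 201), (-87.7, 201), (-89.3, 134)]
[(150, (array([   3.8, -342.8,    6.9]), array([-7.000e-02, -6.000e-02,  8.633e+01])))] [633.94919103 220.48339853 156.83479355]
```

drive_tool --moves '[[[0.0004, -0.0343, 0, 0, 0, 0], [0.0004, -0.0343, 0, 0, 0, 0], [0.0004, -0.0343, 0, 0, 0, 0], [0.0004, -0.0343, 0, 0, 0, 0], [0.0004, -0.0343, 0, 0, 0, 0], [0.0004, -0.0343, 0, 0, 0, 0], [0.0004, -0.0343, 0, 0, 0, 0], [0.0004, -0.0343, 0, 0, 0, 0], [0.0004, -0.0343, 0, 0, 0, 0], [0.0004, -0.0343, 0, 0, 0, 0]]]' --gripper 0.026

```text
t: 42.67
eef_pos: [611.5, -123.1, 157.7]
eef_rot: [0.027, 1.0, 0.0, -0.0]
force: [0.2, -0.0, 0.5]
grip_width: 26.0
grasp_force: 0.0
```

drive_tool --moves '[[[0, 0, 0, 0, 0, 7.15], [0, 0, 0, 0, 0, 7.15], [0, 0, 0, 0, 0, 7.15], [0, 0, 0, 0, 0, 7.15], [0, 0, 0, 0, 0, 7.15], [0, 0, 0, 0, 0, 7.15], [0, 0, 0, 0, 0, 7.15], [0, 0, 0, 0, 0, 7.15], [0, 0, 0, 0, 0, 7.15], [0, 0, 0, 0, 0, 7.15], [0, 0, 0, 0, 0, 7.15], [0, 0, 0, 0, 0, 7.15]]]'

```text
t: 43.67
eef_pos: [611.8, -121.4, 157.5]
eef_rot: [0.702, 0.712, -0.0, -0.0]
force: [-0.6, -0.2, 0.3]
grip_width: 26.1
grasp_force: 0.0
```

drive_tool --moves '[[[0, 0, 0.02, 0, 0, 0.5], [0, 0, 0, 0, 0, 0], [0, 0, 0, 0, 0, 0], [0, 0, 0, 0, 0, 0], [0, 0, 0, 0, 0, 0]]]'

```text
t: 44.08
eef_pos: [612.1, -122.7, 138.5]
eef_rot: [0.704, 0.711, 0.0, 0.001]
force: [-0.0, -0.4, -0.0]
grip_width: 26.2
grasp_force: 0.0
```

```bash
cat > pl.py <<'E'
from ov import *
rk=np.load("rack.npy")
def R_(x,z):return go([rk[0]+x,rk[1]+x*.0097,z],0.56)[:2]
def S_(y,z):n=W(52,y);return go([*n[:2],z],85.68)[:2]
E
python3 - <<'E'
from pl import *
print(R_(24.3,62),pose()[0])
E
```

```text
(array([ 1.1, -0.4, 76.5]), array([0.06, 0.02, 0.01])) [ 612.06563513 -122.66594876  138.52433471]
```

drive_tool --moves '[[[0.001, -0.0004, 0.02, 0, 0, 0], [0, 0, 0.03, 0, 0, 0], [0, 0, 0.0265, 0, 0, 0], [0, 0, 0, 0, 0, 0], [0, 0, 0, 0, 0, 0], [0, 0, 0, 0, 0, 0]]]'

```text
t: 44.58
eef_pos: [612.4, -122.4, 63.1]
eef_rot: [0.704, 0.71, 0.001, 0.001]
force: [0.0, 0.4, 0.6]
grip_width: 26.2
grasp_force: 0.0
```

drive_tool --moves '[[[0, 0, 0, 0, 0, 0], [0, 0, 0, 0, 0, 0], [0, 0, 0, 0, 0, 0], [0, 0, 0, 0, 0, 0], [0, 0, 0, 0, 0, 0]]]' --gripper 0

```text
t: 45.0
eef_pos: [611.8, -122.2, 62.6]
eef_rot: [0.704, 0.71, 0.0, 0.001]
force: [-0.9, -0.8, 5.5]
grip_width: 9.5
grasp_force: 30.0
```

drive_tool --moves '[[[0, 0, -0.01, 0, 0, 0], [0, 0, -0.015, 0, 0, 0], [0, 0, -0.02, 0, 0, 0], [0, 0, -0.03, 0, 0, 0], [0, 0, -0.03, 0, 0, 0], [0, 0, -0.03, 0, 0, 0], [0, 0, 0, 0, 0, 0], [0, 0, 0, 0, 0, 0], [0, 0, 0, 0, 0, 0], [0, 0, 0, 0, 0, 0]]]'

```text
t: 45.83
eef_pos: [609.9, -121.6, 193.6]
eef_rot: [0.704, 0.71, -0.001, -0.002]
force: [0.4, -0.2, -5.4]
grip_width: 9.8
grasp_force: 30.0
```

Run:
```python
from pl import *
c=snap("wrist","r1");p,R=pose();g=cv2.cvtColor(c["frame"],cv2.COLOR_RGB2GRAY).astype(int)
print([ (r,[int(q) for q in g[r,300:342:3]]) for r in range(150,280,10)])
for y in(22,-22):print(S_(y,120),p)
```

```text
[(150, [221, 219, 224, 218, 220, 218, 218, 215, 146, 154, 224, 218, 223, 223]), (160, [235, 235, 238, 233, 234, 234, 232, 230, 158, 162, 239, 233, 238, 238]), (170, [87, 87, 87, 87, 88, 85, 89, 87, 87, 87, 85, 87, 88, 88]), (180, [87, 86, 84, 86, 29, 44, 87, 86, 87, 88, 87, 93, 40, 90]), (190, [174, 174, 186, 97, 95, 96, 96, 93, 94, 94, 92, 93, 91, 115]), (200, [83, 83, 70, 118, 117, 115, 116, 112, 112, 109, 107, 109, 88, 50]), (210, [85, 85, 87, 133, 126, 123, 124, 122, 124, 124, 123, 125, 86, 65]), (220, [86, 86, 127, 136, 135, 135, 137, 135, 137, 136, 134, 139, 81, 65]), (230, [87, 87, 152, 151, 151, 149, 147, 150, 147, 147, 144, 142, 68, 64]), (240, [176, 179, 157, 160, 160, 156, 154, 151, 147, 146, 144, 145, 63, 137]), (250, [86, 85, 169, 161, 157, 157, 156, 154, 156, 156, 159, 158, 68, 87]), (260, [63, 66, 164, 162, 161, 164, 165, 169, 169, 170, 166, 161, 97, 67]), (270, [222, 230, 170, 173, 175, 174, 170, 167, 167, 167, 165, 166, 110, 218])]
(array([356.4, -37.2,  74.4]), array([ -0.15,  -0.26, -85.18])) [ 610.00225304 -121.61237972  193.72812402]
(array([312.6, -40.9,  74.4]), array([ -0.15,  -0.26, -85.18])) [ 610.00225304 -121.61237972  193.72812402]
```

```bash
cat > tan.py <<'E'
from pl import *
def xoff(name,rad,dz,cols=(316,326)):
    """offset of disc centre along tool x from TCP, from front silhouette row"""
    c=load(name);p,R=pose();f=c["frame"].astype(int);g=cv2.cvtColor(c["frame"],cv2.COLOR_RGB2GRAY).astype(int)
    d=[(r,int(g[r,cols[0]:cols[1]].mean()),int((f[r,cols[0]:cols[1],2]-f[r,cols[0]:cols[1],0]).mean())) for r in range(150,215,3)]
    tab=[]
    for x0 in np.arange(-4,4.1,1):
        th=np.radians(np.arange(-90,91));pts=[p+R.apply([x0+rad*np.cos(t),0,dz-rad*np.sin(t)]) for t in th]
        tab.append((x0,round(min(proj(c,q)[1] for q in pts),1)))
    return d,tab
E
python3 - <<'E'
from tan import *
d,t=xoff("r1",48,5.5);print(d);print(t)
E
```

```text
[(150, 206, 11), (153, 206, 10), (156, 206, 11), (159, 209, 11), (162, 75, 4), (165, 87, 13), (168, 85, 12), (171, 85, 12), (174, 87, 13), (177, 88, 12), (180, 88, 14), (183, 77, 0), (186, 85, 0), (189, 91, 0), (192, 98, -1), (195, 104, -1), (198, 110, -1), (201, 113, -1), (204, 117, -1), (207, 119, -1), (210, 123, -1), (213, 126, -1)]
[(np.float64(-4.0), np.float64(192.7)), (np.float64(-3.0), np.float64(190.2)), (np.float64(-2.0), np.float64(187.8)), (np.float64(-1.0), np.float64(185.3)), (np.float64(0.0), np.float64(182.8)), (np.float64(1.0), np.float64(180.3)), (np.float64(2.0), np.float64(177.8)), (np.float64(3.0), np.float64(175.3)), (np.float64(4.0), np.float64(172.8))]
```

drive_tool --moves '[[[0.0324, -0.0034, 0, 0, 0, 0], [0.0324, -0.0034, 0, 0, 0, 0], [0.0324, -0.0034, 0, 0, 0, 0], [0.0324, -0.0034, 0, 0, 0, 0], [0.0324, -0.0034, 0, 0, 0, 0], [0.0324, -0.0034, 0, 0, 0, 0], [0.0324, -0.0034, 0, 0, 0, 0], [0.0324, -0.0034, 0, 0, 0, 0], [0.0324, -0.0034, 0, 0, 0, 0], [0.0324, -0.0034, 0, 0, 0, 0], [0.0324, -0.0034, 0, 0, 0, 0]]]'

```text
t: 46.8
eef_pos: [569.6, 235.4, 194.5]
eef_rot: [0.704, 0.71, -0.001, -0.001]
force: [1.6, 0.4, -4.6]
grip_width: 9.8
grasp_force: 30.0
```

drive_tool --moves '[[[0, 0, 0, 0, 0, -7.1], [0, 0, 0, 0, 0, -7.1], [0, 0, 0, 0, 0, -7.1], [0, 0, 0, 0, 0, -7.1], [0, 0, 0, 0, 0, -7.1], [0, 0, 0, 0, 0, -7.1], [0, 0, 0, 0, 0, -7.1], [0, 0, 0, 0, 0, -7.1], [0, 0, 0, 0, 0, -7.1], [0, 0, 0, 0, 0, -7.1], [0, 0, 0, 0, 0, -7.1], [0, 0, 0, 0, 0, -7.1]]]'

```text
t: 47.8
eef_pos: [569.9, 233.9, 194.4]
eef_rot: [0.034, 0.999, -0.001, -0.002]
force: [-0.3, -0.1, -4.0]
grip_width: 9.9
grasp_force: 30.0
```

drive_tool --moves '[[[0, 0, 0.04, 0, 0, 0], [0, 0, 0.035, 0, 0, 0], [0, 0, 0.01, 0, 0, 0], [0, 0, 0, 0, 0, 0], [0, 0, 0, 0, 0, 0], [0, 0, 0, 0, 0, 0], [0, 0, 0, 0, 0, 0]]]'

```text
t: 48.38
eef_pos: [572.0, 234.4, 113.5]
eef_rot: [0.037, 0.999, 0.001, 0.002]
force: [0.4, 0.7, -4.6]
grip_width: 9.8
grasp_force: 30.0
```

Run:
```python
from tan import *
print(S_(22,59),pose()[0])
```

```text
(array([ 3. , -0.1, 54.5]), array([0.07, 0.23, 0.02])) [572.03177572 234.42917664 113.50260844]
```

drive_tool --moves '[[[0.0027, 0, 0.012, 0, 0, 0], [0, 0, 0, 0, 0, 0], [0, 0, 0, 0, 0, 0], [0, 0, 0, 0, 0, 0], [0, 0, 0, 0, 0, 0], [0, 0, 0, 0, 0, 0], [0, 0, 0, 0, 0, 0], [0, 0, 0, 0, 0, 0]]]'

```text
t: 49.05
eef_pos: [568.1, 234.2, 99.4]
eef_rot: [0.037, 0.999, -0.0, 0.0]
force: [-0.2, 0.1, -5.6]
grip_width: 10.1
grasp_force: 30.0
```

Run:
```python
from tan import *
print(S_(22,59),pose()[0])
```

```text
(array([-1.2,  0.4, 40.4]), array([-0.  ,  0.02,  0.02])) [568.07200707 234.24940163  99.41118982]
```

drive_tool --moves '[[[-0.0014, 0.0004, 0, 0, 0, 0], [0, 0, 0.01, 0, 0, 0], [0, 0, 0.01, 0, 0, 0], [0, 0, 0.007, 0, 0, 0], [0, 0, 0.006, 0, 0, 0], [0, 0, 0, 0, 0, 0], [0, 0, 0, 0, 0, 0], [0, 0, 0, 0, 0, 0]]]'

```text
t: 49.72
eef_pos: [569.6, 234.6, 66.3]
eef_rot: [0.037, 0.999, 0.0, 0.0]
force: [-0.0, 0.7, -4.2]
grip_width: 9.5
grasp_force: 30.0
```

drive_tool --moves '[[[0, 0, 0.005, 0, 0, 0], [0, 0, 0.002, 0, 0, 0], [0, 0, 0, 0, 0, 0], [0, 0, 0, 0, 0, 0], [0, 0, 0, 0, 0, 0]]]'

```text
t: 50.13
eef_pos: [569.4, 234.5, 59.3]
eef_rot: [0.037, 0.999, -0.0, 0.0]
force: [-0.0, 0.0, -4.5]
grip_width: 9.9
grasp_force: 30.0
```

drive_tool --moves '[[[0, 0, 0, 0, 0, 0], [0, 0, 0, 0, 0, 0], [0, 0, 0, 0, 0, 0], [0, 0, -0.02, 0, 0, 0], [0, 0, -0.04, 0, 0, 0], [0, 0, -0.04, 0, 0, 0], [0, 0, 0, 0, 0, 0], [0, 0, 0, 0, 0, 0], [0, 0, 0, 0, 0, 0]]]' --gripper 0.022

```text
t: 50.88
eef_pos: [569.2, 234.5, 159.3]
eef_rot: [0.037, 0.999, -0.0, 0.0]
force: [1.1, 0.6, -0.3]
grip_width: 22.2
grasp_force: 0.0
```

Run:
```python
from tan import *
print(R_(-24,120),pose()[0])
c=snap("wrist","v2");g=cv2.cvtColor(c["frame"],cv2.COLOR_RGB2GRAY).astype(int)
# plate top should be at z=101
print([(d,int(g[tuple(proj(c,W(10,22+d,81)).round().astype(int)[::-1])])) for d in range(-14,15,2)])
```

```text
(array([ -21. , -356. ,   39.3]), array([2.000e-02, 2.000e-02, 8.515e+01])) [569.20884114 234.51443457 159.31287564]
[(-14, 175), (-12, 177), (-10, 176), (-8, 185), (-6, 46), (-4, 96), (-2, 143), (0, 141), (2, 140), (4, 140), (6, 31), (8, 185), (10, 177), (12, 174), (14, 176)]
```

drive_tool --moves '[[[-0.0021, -0.0356, 0, 0, 0, 0], [-0.0021, -0.0356, 0, 0, 0, 0], [-0.0021, -0.0356, 0, 0, 0, 0], [-0.0021, -0.0356, 0, 0, 0, 0], [-0.0021, -0.0356, 0, 0, 0, 0], [-0.0021, -0.0356, 0, 0, 0, 0], [-0.0021, -0.0356, 0, 0, 0, 0], [-0.0021, -0.0356, 0, 0, 0, 0], [-0.0021, -0.0356, 0, 0, 0, 0], [-0.0021, -0.0356, 0, 0, 0, 0]]]' --gripper 0.026

```text
t: 51.77
eef_pos: [562.5, -123.5, 157.5]
eef_rot: [0.038, 0.999, 0.0, -0.001]
force: [1.1, 0.8, 0.0]
grip_width: 26.3
grasp_force: 0.0
```

drive_tool --moves '[[[0, 0, 0, 0, 0, 7.1], [0, 0, 0, 0, 0, 7.1], [0, 0, 0, 0, 0, 7.1], [0, 0, 0, 0, 0, 7.1], [0, 0, 0, 0, 0, 7.1], [0, 0, 0, 0, 0, 7.1], [0, 0, 0, 0, 0, 7.1], [0, 0, 0, 0, 0, 7.1], [0, 0, 0, 0, 0, 7.1], [0, 0, 0, 0, 0, 7.1], [0, 0, 0, 0, 0, 7.1], [0, 0, 0, 0, 0, 7.05]]]'

```text
t: 52.77
eef_pos: [562.8, -121.7, 157.4]
eef_rot: [0.706, 0.708, -0.001, -0.002]
force: [-0.7, -0.7, -0.2]
grip_width: 26.3
grasp_force: 0.0
```

drive_tool --moves '[[[0, 0, 0.02, 0, 0, 0], [0, 0, 0, 0, 0, 0], [0, 0, 0, 0, 0, 0], [0, 0, 0, 0, 0, 0], [0, 0, 0, 0, 0, 0], [0, 0, 0, 0, 0, 0]]]'

```text
t: 53.27
eef_pos: [563.9, -122.1, 139.7]
eef_rot: [0.704, 0.711, 0.0, 0.0]
force: [0.6, 0.0, -0.5]
grip_width: 26.0
grasp_force: 0.0
```

Run:
```python
from pl import *
print(R_(-24,62),pose()[0])
```

```text
(array([ 0. , -0.5, 77.7]), array([0.05, 0.02, 0.01])) [ 563.9273985  -122.10247052  139.74241609]
```

drive_tool --moves '[[[0, -0.0005, 0.02, 0, 0, 0], [0, 0, 0.03, 0, 0, 0], [0, 0, 0.027, 0, 0, 0], [0, 0, 0, 0, 0, 0], [0, 0, 0, 0, 0, 0], [0, 0, 0, 0, 0, 0]]]'

```text
t: 53.77
eef_pos: [564.2, -122.4, 63.8]
eef_rot: [0.704, 0.711, 0.0, 0.001]
force: [0.2, 0.1, 0.5]
grip_width: 25.8
grasp_force: 0.0
```

drive_tool --moves '[[[0, 0, 0, 0, 0, 0], [0, 0, 0, 0, 0, 0], [0, 0, 0, 0, 0, 0], [0, 0, 0, 0, 0, 0], [0, 0, 0, 0, 0, 0]]]' --gripper 0

```text
t: 54.18
eef_pos: [563.7, -122.3, 63.5]
eef_rot: [0.704, 0.711, 0.0, 0.001]
force: [-1.1, 0.6, 5.7]
grip_width: 9.7
grasp_force: 30.0
```

drive_tool --moves '[[[0, 0, -0.01, 0, 0, 0], [0, 0, -0.015, 0, 0, 0], [0, 0, -0.02, 0, 0, 0], [0, 0, -0.03, 0, 0, 0], [0, 0, -0.03, 0, 0, 0], [0, 0, -0.03, 0, 0, 0], [0, 0, 0, 0, 0, 0], [0, 0, 0, 0, 0, 0], [0, 0, 0, 0, 0, 0], [0, 0, 0, 0, 0, 0]]]'

```text
t: 55.02
eef_pos: [561.8, -121.6, 194.9]
eef_rot: [0.704, 0.711, -0.001, -0.002]
force: [0.0, 0.1, -6.0]
grip_width: 9.8
grasp_force: 30.0
```

Run:
```python
from tan import *
c=snap("wrist","r2");d,t=xoff("r2",48,5.5);print(d,t)
print(S_(-22,120),pose()[0])
```

```text
[(150, 199, 9), (153, 199, 9), (156, 199, 8), (159, 200, 9), (162, 112, 9), (165, 85, 12), (168, 84, 12), (171, 85, 12), (174, 85, 12), (177, 86, 12), (180, 87, 13), (183, 73, 0), (186, 80, 0), (189, 88, 0), (192, 94, -1), (195, 100, -1), (198, 107, -1), (201, 111, 0), (204, 115, -1), (207, 117, -1), (210, 120, -1), (213, 123, -1)] [(np.float64(-4.0), np.float64(192.8)), (np.float64(-3.0), np.float64(190.3)), (np.float64(-2.0), np.float64(187.9)), (np.float64(-1.0), np.float64(185.4)), (np.float64(0.0), np.float64(182.9)), (np.float64(1.0), np.float64(180.4)), (np.float64(2.0), np.float64(177.9)), (np.float64(3.0), np.float64(175.4)), (np.float64(4.0), np.float64(172.9))]
(array([312.1,   7.3,  75.4]), array([ -0.13,  -0.24, -85.12])) [ 562.00543104 -121.62361671  194.97723757]
```

drive_tool --moves '[[[0.0312, 0.0007, 0, 0, 0, 0], [0.0312, 0.0007, 0, 0, 0, 0], [0.0312, 0.0007, 0, 0, 0, 0], [0.0312, 0.0007, 0, 0, 0, 0], [0.0312, 0.0007, 0, 0, 0, 0], [0.0312, 0.0007, 0, 0, 0, 0], [0.0312, 0.0007, 0, 0, 0, 0], [0.0312, 0.0007, 0, 0, 0, 0], [0.0312, 0.0007, 0, 0, 0, 0], [0.0312, 0.0007, 0, 0, 0, 0]]]'

```text
t: 55.9
eef_pos: [566.3, 191.5, 195.5]
eef_rot: [0.704, 0.711, -0.001, -0.001]
force: [0.3, -0.5, -5.2]
grip_width: 10.1
grasp_force: 30.0
```

drive_tool --moves '[[[0, 0, 0, 0, 0, -7.1], [0, 0, 0, 0, 0, -7.1], [0, 0, 0, 0, 0, -7.1], [0, 0, 0, 0, 0, -7.1], [0, 0, 0, 0, 0, -7.1], [0, 0, 0, 0, 0, -7.1], [0, 0, 0, 0, 0, -7.1], [0, 0, 0, 0, 0, -7.1], [0, 0, 0, 0, 0, -7.1], [0, 0, 0, 0, 0, -7.1], [0, 0, 0, 0, 0, -7.1], [0, 0, 0, 0, 0, -7.1]]]'

```text
t: 56.9
eef_pos: [566.4, 189.9, 195.4]
eef_rot: [0.034, 0.999, -0.0, -0.002]
force: [-0.4, 0.6, -6.2]
grip_width: 10.3
grasp_force: 30.0
```

drive_tool --moves '[[[0, 0, 0.04, 0, 0, 0], [0, 0, 0.035, 0, 0, 0], [0, 0, 0.018, 0, 0, 0], [0, 0, 0, 0, 0, 0], [0, 0, 0, 0, 0, 0], [0, 0, 0, 0, 0, 0], [0, 0, 0, 0, 0, 0], [0, 0, 0, 0, 0, 0], [0, 0, 0, 0, 0, 0], [0, 0, 0, 0, 0, 0]]]'

```text
t: 57.73
eef_pos: [567.5, 190.1, 105.1]
eef_rot: [0.037, 0.999, 0.0, 0.001]
force: [0.1, 0.5, -5.4]
grip_width: 10.1
grasp_force: 30.0
```

Run:
```python
from tan import *
print(S_(-22,60),pose()[0])
```

```text
(array([ 1.6,  0.5, 45.1]), array([0.02, 0.09, 0.07])) [567.50471897 190.10441714 105.09282819]
```

drive_tool --moves '[[[0.0006, 0.0004, 0.005, 0, 0, 0], [0, 0, 0, 0, 0, 0], [0, 0, 0, 0, 0, 0], [0, 0, 0, 0, 0, 0], [0, 0, 0, 0, 0, 0], [0, 0, 0, 0, 0, 0]]]'

```text
t: 58.23
eef_pos: [566.6, 190.5, 99.2]
eef_rot: [0.037, 0.999, -0.0, 0.0]
force: [-0.4, -0.8, -4.9]
grip_width: 10.0
grasp_force: 30.0
```

Run:
```python
from tan import *
print(S_(-22,60),pose()[0])
```

```text
(array([ 0.7,  0.1, 39.2]), array([-0.  ,  0.01,  0.08])) [566.64866387 190.49134331  99.24491884]
```

drive_tool --moves '[[[0.0005, 0, 0.008, 0, 0, 0], [0, 0, 0.01, 0, 0, 0], [0, 0, 0.008, 0, 0, 0], [0, 0, 0.006, 0, 0, 0], [0, 0, 0.005, 0, 0, 0], [0, 0, 0.002, 0, 0, 0], [0, 0, 0, 0, 0, 0], [0, 0, 0, 0, 0, 0], [0, 0, 0, 0, 0, 0]]]'

```text
t: 58.98
eef_pos: [566.3, 190.6, 60.4]
eef_rot: [0.037, 0.999, 0.0, 0.0]
force: [0.9, 0.6, -5.3]
grip_width: 9.9
grasp_force: 30.0
```

drive_tool --moves '[[[0, 0, 0, 0, 0, 0], [0, 0, 0, 0, 0, 0], [0, 0, 0, 0, 0, 0], [0, 0, -0.02, 0, 0, 0], [0, 0, -0.04, 0, 0, 0], [0, 0, -0.04, 0, 0, 0], [0, 0, 0, 0, 0, 0], [0, 0, 0, 0, 0, 0], [0, 0, 0, 0, 0, 0]]]' --gripper 0.022

```text
t: 59.73
eef_pos: [566.0, 190.5, 160.3]
eef_rot: [0.037, 0.999, 0.0, 0.0]
force: [0.7, -0.6, -0.5]
grip_width: 21.9
grasp_force: 0.0
```

Run:
```python
from tan import *
print(R_(-71.7,120),pose()[0])
c=snap("wrist","v3");g=cv2.cvtColor(c["frame"],cv2.COLOR_RGB2GRAY).astype(int)
for y in(22,-22):print([(d,int(g[tuple(proj(c,W(10,y+d,76)).round().astype(int)[::-1])])) for d in range(-14,15,2)])
```

```text
(array([  26.9, -315.9,   40.3]), array([3.000e-02, 3.000e-02, 8.519e+01])) [565.95244881 190.47058375 160.34395436]
[(-14, 183), (-12, 43), (-10, 97), (-8, 110), (-6, 88), (-4, 84), (-2, 145), (0, 141), (2, 139), (4, 138), (6, 175), (8, 169), (10, 170), (12, 168), (14, 165)]
[(-14, 175), (-12, 178), (-10, 178), (-8, 170), (-6, 48), (-4, 154), (-2, 146), (0, 136), (2, 134), (4, 135), (6, 37), (8, 180), (10, 177), (12, 176), (14, 175)]
```

drive_tool --moves '[[[0.0027, -0.0316, 0, 0, 0, 0], [0.0027, -0.0316, 0, 0, 0, 0], [0.0027, -0.0316, 0, 0, 0, 0], [0.0027, -0.0316, 0, 0, 0, 0], [0.0027, -0.0316, 0, 0, 0, 0], [0.0027, -0.0316, 0, 0, 0, 0], [0.0027, -0.0316, 0, 0, 0, 0], [0.0027, -0.0316, 0, 0, 0, 0], [0.0027, -0.0316, 0, 0, 0, 0], [0.0027, -0.0316, 0, 0, 0, 0]]]' --gripper 0.026

```text
t: 60.62
eef_pos: [514.5, -123.8, 158.7]
eef_rot: [0.037, 0.999, 0.0, -0.001]
force: [0.0, 0.0, 0.5]
grip_width: 26.1
grasp_force: 0.0
```

drive_tool --moves '[[[0, 0, 0, 0, 0, 7.1], [0, 0, 0, 0, 0, 7.1], [0, 0, 0, 0, 0, 7.1], [0, 0, 0, 0, 0, 7.1], [0, 0, 0, 0, 0, 7.1], [0, 0, 0, 0, 0, 7.1], [0, 0, 0, 0, 0, 7.1], [0, 0, 0, 0, 0, 7.1], [0, 0, 0, 0, 0, 7.1], [0, 0, 0, 0, 0, 7.1], [0, 0, 0, 0, 0, 7.1], [0, 0, 0, 0, 0, 7.1]]]'

```text
t: 61.62
eef_pos: [514.9, -122.3, 158.6]
eef_rot: [0.706, 0.708, -0.001, -0.001]
force: [-0.1, 0.3, 0.5]
grip_width: 25.6
grasp_force: 0.0
```

drive_tool --moves '[[[0, 0, 0.03, 0, 0, 0], [0, 0, 0.03, 0, 0, 0], [0, 0, 0, 0, 0, 0], [0, 0, 0, 0, 0, 0], [0, 0, 0, 0, 0, 0], [0, 0, 0, 0, 0, 0], [0, 0, 0, 0, 0, 0]]]'

```text
t: 62.2
eef_pos: [516.6, -122.9, 101.6]
eef_rot: [0.704, 0.711, 0.0, 0.001]
force: [-0.0, -1.1, 0.1]
grip_width: 26.2
grasp_force: 0.0
```

Run:
```python
from pl import *
print(R_(-71.7,52),pose()[0])
```

```text
(array([ 0.4, -0.9, 49.6]), array([ 0.14,  0.06, -0.  ])) [ 516.57581077 -122.93571641  101.60911597]
```

drive_tool --moves '[[[0.0004, -0.0005, 0.02, 0, 0, 0], [0, 0, 0.02, 0, 0, 0], [0, 0, 0.009, 0, 0, 0], [0, 0, 0, 0, 0, 0], [0, 0, 0, 0, 0, 0], [0, 0, 0, 0, 0, 0]]]'

```text
t: 62.7
eef_pos: [516.1, -122.5, 52.4]
eef_rot: [0.704, 0.711, 0.0, 0.001]
force: [-0.9, 0.0, 0.4]
grip_width: 25.9
grasp_force: 0.0
```

drive_tool --moves '[[[0, 0, 0, 0, 0, 0], [0, 0, 0, 0, 0, 0], [0, 0, 0, 0, 0, 0], [0, 0, 0, 0, 0, 0], [0, 0, 0, 0, 0, 0]]]' --gripper 0

```text
t: 63.12
eef_pos: [515.4, -122.4, 51.8]
eef_rot: [0.704, 0.711, 0.0, 0.0]
force: [-0.7, -0.1, 5.3]
grip_width: 9.9
grasp_force: 30.0
```

drive_tool --moves '[[[0, 0, -0.01, 0, 0, 0], [0, 0, -0.015, 0, 0, 0], [0, 0, -0.02, 0, 0, 0], [0, 0, -0.03, 0, 0, 0], [0, 0, -0.03, 0, 0, 0], [0, 0, -0.03, 0, 0, 0], [0, 0, 0, 0, 0, 0], [0, 0, 0, 0, 0, 0], [0, 0, 0, 0, 0, 0], [0, 0, 0, 0, 0, 0]]]'

```text
t: 63.95
eef_pos: [514.2, -121.8, 184.7]
eef_rot: [0.704, 0.71, -0.001, -0.001]
force: [0.1, 0.4, -3.4]
grip_width: 9.8
grasp_force: 30.0
```

Run:
```python
from tan import *
c=snap("wrist","r3");d,t=xoff("r3",35,10.5);print([x for x in d if x[0]>165],t)
g=cv2.cvtColor(c["frame"],cv2.COLOR_RGB2GRAY).astype(int);print([(r,int(g[r,316:326].mean())) for r in range(215,262,3)])
print(S_(-66,120),pose()[0])
```

```text
[(168, 86, 13), (171, 89, 12), (174, 87, 13), (177, 89, 13), (180, 87, 12), (183, 87, 13), (186, 120, -2), (189, 178, 14), (192, 177, 15), (195, 111, 1), (198, 88, 13), (201, 90, 13), (204, 89, 12), (207, 85, 11), (210, 88, 12), (213, 76, 4)] [(np.float64(-4.0), np.float64(221.7)), (np.float64(-3.0), np.float64(219.4)), (np.float64(-2.0), np.float64(217.1)), (np.float64(-1.0), np.float64(214.8)), (np.float64(0.0), np.float64(212.5)), (np.float64(1.0), np.float64(210.2)), (np.float64(2.0), np.float64(207.8)), (np.float64(3.0), np.float64(205.5)), (np.float64(4.0), np.float64(203.1))]
[(215, 76), (218, 84), (221, 92), (224, 100), (227, 107), (230, 112), (233, 118), (236, 122), (239, 131), (242, 137), (245, 141), (248, 145), (251, 148), (254, 151), (257, 153), (260, 157)]
(array([268.1,  51.1,  64.8]), array([ -0.09,  -0.18, -85.13])) [ 514.33483595 -121.87890569  184.68185701]
```

drive_tool --moves '[[[0.0298, 0.0057, 0, 0, 0, 0], [0.0298, 0.0057, 0, 0, 0, 0], [0.0298, 0.0057, 0, 0, 0, 0], [0.0298, 0.0057, 0, 0, 0, 0], [0.0298, 0.0057, 0, 0, 0, 0], [0.0298, 0.0057, 0, 0, 0, 0], [0.0298, 0.0057, 0, 0, 0, 0], [0.0298, 0.0057, 0, 0, 0, 0], [0.0298, 0.0057, 0, 0, 0, 0]]]'

```text
t: 64.75
eef_pos: [563.4, 147.9, 184.7]
eef_rot: [0.704, 0.711, -0.001, -0.001]
force: [0.3, -0.5, -3.2]
grip_width: 10.0
grasp_force: 30.0
```

drive_tool --moves '[[[0, 0, 0, 0, 0, -7.1], [0, 0, 0, 0, 0, -7.1], [0, 0, 0, 0, 0, -7.1], [0, 0, 0, 0, 0, -7.1], [0, 0, 0, 0, 0, -7.1], [0, 0, 0, 0, 0, -7.1], [0, 0, 0, 0, 0, -7.1], [0, 0, 0, 0, 0, -7.1], [0, 0, 0, 0, 0, -7.1], [0, 0, 0, 0, 0, -7.1], [0, 0, 0, 0, 0, -7.1], [0, 0, 0, 0, 0, -7.1]]]'

```text
t: 65.75
eef_pos: [563.3, 146.3, 184.6]
eef_rot: [0.034, 0.999, -0.0, -0.001]
force: [0.3, -0.3, -2.4]
grip_width: 9.9
grasp_force: 30.0
```

drive_tool --moves '[[[0, 0, 0.04, 0, 0, 0], [0, 0, 0.035, 0, 0, 0], [0, 0, 0.02, 0, 0, 0], [0, 0, 0, 0, 0, 0], [0, 0, 0, 0, 0, 0], [0, 0, 0, 0, 0, 0], [0, 0, 0, 0, 0, 0], [0, 0, 0, 0, 0, 0], [0, 0, 0, 0, 0, 0], [0, 0, 0, 0, 0, 0], [0, 0, 0, 0, 0, 0], [0, 0, 0, 0, 0, 0]]]'

```text
t: 66.75
eef_pos: [564.0, 146.5, 91.5]
eef_rot: [0.037, 0.999, -0.0, 0.0]
force: [0.6, -0.2, -2.3]
grip_width: 9.9
grasp_force: 30.0
```

Run:
```python
from tan import *
print(S_(-66,51),pose()[0])
```

```text
(array([ 1.4,  0.3, 40.5]), array([-0.  ,  0.03,  0.08])) [564.02900211 146.45249092  91.47501018]
```

drive_tool --moves '[[[0.0012, 0.0003, 0, 0, 0, 0], [0, 0, 0.008, 0, 0, 0], [0, 0, 0.01, 0, 0, 0], [0, 0, 0.008, 0, 0, 0], [0, 0, 0.006, 0, 0, 0], [0, 0, 0.005, 0, 0, 0], [0, 0, 0.003, 0, 0, 0], [0, 0, 0, 0, 0, 0], [0, 0, 0, 0, 0, 0], [0, 0, 0, 0, 0, 0]]]'

```text
t: 67.58
eef_pos: [563.0, 146.9, 51.5]
eef_rot: [0.037, 0.999, 0.0, 0.0]
force: [-0.3, 0.0, -1.7]
grip_width: 9.6
grasp_force: 30.0
```

drive_tool --moves '[[[0, 0, 0, 0, 0, 0], [0, 0, 0, 0, 0, 0], [0, 0, 0, 0, 0, 0], [0, 0, -0.02, 0, 0, 0], [0, 0, -0.04, 0, 0, 0], [0, 0, -0.05, 0, 0, 0], [0, 0, 0, 0, 0, 0], [0, 0, 0, 0, 0, 0], [0, 0, 0, 0, 0, 0]]]' --gripper 0.022

```text
out of range: row 6 has -0.05, outside -0.0417 to 0.0417
```

drive_tool --moves '[[[0, 0, 0, 0, 0, 0], [0, 0, 0, 0, 0, 0], [0, 0, 0, 0, 0, 0], [0, 0, -0.02, 0, 0, 0], [0, 0, -0.04, 0, 0, 0], [0, 0, -0.04, 0, 0, 0], [0, 0, -0.01, 0, 0, 0], [0, 0, 0, 0, 0, 0], [0, 0, 0, 0, 0, 0], [0, 0, 0, 0, 0, 0]]]' --gripper 0.022

```text
t: 68.42
eef_pos: [561.9, 146.7, 159.9]
eef_rot: [0.037, 0.999, -0.0, -0.001]
force: [-0.1, 1.2, -0.3]
grip_width: 22.3
grasp_force: 0.0
```

Run:
```python
from tan import *
print(R_(72,120),pose()[0])
c=snap("wrist","v4");g=cv2.cvtColor(c["frame"],cv2.COLOR_RGB2GRAY).astype(int)
for y,x,z in((22,10,76),(-22,10,76),(-66,23,60)):print([(d,int(g[tuple(proj(c,W(x,y+d,z)).round().astype(int)[::-1])])) for d in range(-14,15,2)])
```

```text
(array([-117.2, -259.9,   39.8]), array([-1.200e-01, -8.000e-02,  8.519e+01])) [561.92611933 146.70376931 159.86705892]
[(-14, 110), (-12, 89), (-10, 85), (-8, 86), (-6, 86), (-4, 92), (-2, 145), (0, 139), (2, 135), (4, 136), (6, 162), (8, 158), (10, 156), (12, 156), (14, 156)]
[(-14, 182), (-12, 40), (-10, 91), (-8, 103), (-6, 86), (-4, 127), (-2, 143), (0, 134), (2, 133), (4, 134), (6, 171), (8, 168), (10, 166), (12, 166), (14, 166)]
[(-14, 47), (-12, 150), (-10, 167), (-8, 140), (-6, 45), (-4, 164), (-2, 143), (0, 145), (2, 144), (4, 146), (6, 40), (8, 148), (10, 173), (12, 174), (14, 172)]
```

Last plate.

drive_tool --moves '[[[-0.0117, -0.026, 0, 0, 0, 0], [-0.0117, -0.026, 0, 0, 0, 0], [-0.0117, -0.026, 0, 0, 0, 0], [-0.0117, -0.026, 0, 0, 0, 0], [-0.0117, -0.026, 0, 0, 0, 0], [-0.0117, -0.026, 0, 0, 0, 0], [-0.0117, -0.026, 0, 0, 0, 0], [-0.0117, -0.026, 0, 0, 0, 0], [-0.0117, -0.026, 0, 0, 0, 0], [-0.0117, -0.026, 0, 0, 0, 0]]]' --gripper 0.026

```text
t: 69.3
eef_pos: [659.8, -122.3, 159.0]
eef_rot: [0.037, 0.999, 0.0, -0.002]
force: [0.4, -0.4, 0.7]
grip_width: 26.0
grasp_force: 0.0
```

drive_tool --moves '[[[0, 0, 0, 0, 0, 7.1], [0, 0, 0, 0, 0, 7.1], [0, 0, 0, 0, 0, 7.1], [0, 0, 0, 0, 0, 7.1], [0, 0, 0, 0, 0, 7.1], [0, 0, 0, 0, 0, 7.1], [0, 0, 0, 0, 0, 7.1], [0, 0, 0, 0, 0, 7.1], [0, 0, 0, 0, 0, 7.1], [0, 0, 0, 0, 0, 7.1], [0, 0, 0, 0, 0, 7.1], [0, 0, 0, 0, 0, 7.1]]]'

```text
t: 70.3
eef_pos: [659.5, -120.9, 159.0]
eef_rot: [0.706, 0.708, -0.001, -0.002]
force: [-0.8, 0.2, -0.3]
grip_width: 25.9
grasp_force: 0.0
```

drive_tool --moves '[[[0, 0, 0.03, 0, 0, 0], [0, 0, 0.03, 0, 0, 0], [0, 0, 0, 0, 0, 0], [0, 0, 0, 0, 0, 0], [0, 0, 0, 0, 0, 0], [0, 0, 0, 0, 0, 0], [0, 0, 0, 0, 0, 0]]]'

```text
t: 70.88
eef_pos: [661.1, -121.4, 103.0]
eef_rot: [0.704, 0.711, 0.001, 0.001]
force: [-0.6, 1.1, 0.8]
grip_width: 25.6
grasp_force: 0.0
```

Run:
```python
from pl import *
print(R_(72,52),pose()[0])
```

```text
(array([ 0.3, -1.8, 51. ]), array([ 0.17,  0.06, -0.  ])) [ 661.14989383 -121.35672699  103.04737569]
```

drive_tool --moves '[[[0.0003, -0.0012, 0.02, 0, 0, 0], [0, 0, 0.02, 0, 0, 0], [0, 0, 0.0105, 0, 0, 0], [0, 0, 0, 0, 0, 0], [0, 0, 0, 0, 0, 0], [0, 0, 0, 0, 0, 0]]]'

```text
t: 71.38
eef_pos: [659.9, -121.1, 52.2]
eef_rot: [0.704, 0.711, 0.001, 0.001]
force: [0.4, -0.8, 1.0]
grip_width: 26.1
grasp_force: 0.0
```

drive_tool --moves '[[[0, 0, 0, 0, 0, 0], [0, 0, 0, 0, 0, 0], [0, 0, 0, 0, 0, 0], [0, 0, 0, 0, 0, 0], [0, 0, 0, 0, 0, 0]]]' --gripper 0

```text
t: 71.8
eef_pos: [659.2, -120.9, 51.5]
eef_rot: [0.704, 0.711, 0.0, 0.0]
force: [-1.1, 0.2, 5.5]
grip_width: 9.6
grasp_force: 30.0
```

drive_tool --moves '[[[0, 0, -0.01, 0, 0, 0], [0, 0, -0.015, 0, 0, 0], [0, 0, -0.02, 0, 0, 0], [0, 0, -0.03, 0, 0, 0], [0, 0, -0.03, 0, 0, 0], [0, 0, -0.03, 0, 0, 0], [0, 0, 0, 0, 0, 0], [0, 0, 0, 0, 0, 0], [0, 0, 0, 0, 0, 0], [0, 0, 0, 0, 0, 0]]]'

```text
t: 72.63
eef_pos: [657.9, -120.5, 183.5]
eef_rot: [0.704, 0.711, -0.001, -0.002]
force: [0.7, -0.2, -2.7]
grip_width: 9.7
grasp_force: 30.0
```

Run:
```python
from tan import *
c=snap("wrist","r4");d,t=xoff("r4",35,10);print([x for x in d if x[0]>190],t)
g=cv2.cvtColor(c["frame"],cv2.COLOR_RGB2GRAY).astype(int);print([(r,int(g[r,316:326].mean())) for r in range(205,235,3)])
print(S_(66,120),pose()[0])
```

```text
[(192, 184, 19), (195, 95, 5), (198, 93, 13), (201, 93, 13), (204, 94, 13), (207, 93, 13), (210, 90, 13), (213, 75, 0)] [(np.float64(-4.0), np.float64(221.9)), (np.float64(-3.0), np.float64(219.7)), (np.float64(-2.0), np.float64(217.3)), (np.float64(-1.0), np.float64(215.0)), (np.float64(0.0), np.float64(212.7)), (np.float64(1.0), np.float64(210.4)), (np.float64(2.0), np.float64(208.0)), (np.float64(3.0), np.float64(205.7)), (np.float64(4.0), np.float64(203.3))]
[(205, 95), (208, 92), (211, 91), (214, 77), (217, 86), (220, 94), (223, 103), (226, 110), (229, 116), (232, 122)]
(array([399.7, -81.3,  64.3]), array([ -0.12,  -0.21, -85.13])) [ 658.04743346 -120.52958917  183.52378486]
```

drive_tool --moves '[[[0.0333, -0.0068, 0, 0, 0, 0], [0.0333, -0.0068, 0, 0, 0, 0], [0.0333, -0.0068, 0, 0, 0, 0], [0.0333, -0.0068, 0, 0, 0, 0], [0.0333, -0.0068, 0, 0, 0, 0], [0.0333, -0.0068, 0, 0, 0, 0], [0.0333, -0.0068, 0, 0, 0, 0], [0.0333, -0.0068, 0, 0, 0, 0], [0.0333, -0.0068, 0, 0, 0, 0], [0.0333, -0.0068, 0, 0, 0, 0], [0.0333, -0.0068, 0, 0, 0, 0], [0.0333, -0.0068, 0, 0, 0, 0]]]'

```text
t: 73.68
eef_pos: [572.4, 279.3, 184.2]
eef_rot: [0.704, 0.711, -0.001, -0.001]
force: [0.5, -0.6, -3.0]
grip_width: 9.9
grasp_force: 30.0
```

drive_tool --moves '[[[0, 0, 0, 0, 0, -7.1], [0, 0, 0, 0, 0, -7.1], [0, 0, 0, 0, 0, -7.1], [0, 0, 0, 0, 0, -7.1], [0, 0, 0, 0, 0, -7.1], [0, 0, 0, 0, 0, -7.1], [0, 0, 0, 0, 0, -7.1], [0, 0, 0, 0, 0, -7.1], [0, 0, 0, 0, 0, -7.1], [0, 0, 0, 0, 0, -7.1], [0, 0, 0, 0, 0, -7.1], [0, 0, 0, 0, 0, -7.1]]]'

```text
t: 74.68
eef_pos: [572.9, 277.8, 184.0]
eef_rot: [0.034, 0.999, -0.001, -0.001]
force: [-0.4, -0.6, -2.8]
grip_width: 9.8
grasp_force: 30.0
```

drive_tool --moves '[[[0, 0, 0.04, 0, 0, 0], [0, 0, 0.035, 0, 0, 0], [0, 0, 0.018, 0, 0, 0], [0, 0, 0, 0, 0, 0], [0, 0, 0, 0, 0, 0], [0, 0, 0, 0, 0, 0], [0, 0, 0, 0, 0, 0], [0, 0, 0, 0, 0, 0], [0, 0, 0, 0, 0, 0], [0, 0, 0, 0, 0, 0], [0, 0, 0, 0, 0, 0], [0, 0, 0, 0, 0, 0]]]'

```text
t: 75.68
eef_pos: [573.6, 278.0, 93.0]
eef_rot: [0.037, 0.999, 0.0, 0.0]
force: [-0.3, -0.6, -1.5]
grip_width: 10.1
grasp_force: 30.0
```

Run:
```python
from tan import *
print(S_(66,50.5),pose()[0])
```

```text
(array([ 1. ,  0.4, 42.5]), array([0.  , 0.02, 0.08])) [573.60548643 277.99443341  92.96962893]
```

drive_tool --moves '[[[0.0008, 0.0004, 0, 0, 0, 0], [0, 0, 0.01, 0, 0, 0], [0, 0, 0.01, 0, 0, 0], [0, 0, 0.008, 0, 0, 0], [0, 0, 0.006, 0, 0, 0], [0, 0, 0.005, 0, 0, 0], [0, 0, 0.003, 0, 0, 0], [0, 0, 0, 0, 0, 0], [0, 0, 0, 0, 0, 0], [0, 0, 0, 0, 0, 0]]]'

```text
t: 76.52
eef_pos: [573.0, 278.5, 51.0]
eef_rot: [0.037, 0.999, 0.0, 0.0]
force: [-0.3, 0.3, -2.2]
grip_width: 9.7
grasp_force: 30.0
```

drive_tool --moves '[[[0, 0, 0, 0, 0, 0], [0, 0, 0, 0, 0, 0], [0, 0, 0, 0, 0, 0], [0, 0, -0.02, 0, 0, 0], [0, 0, -0.04, 0, 0, 0], [0, 0, -0.04, 0, 0, 0], [0, 0, -0.03, 0, 0, 0], [0, 0, 0, 0, 0, 0], [0, 0, 0, 0, 0, 0], [0, 0, 0, 0, 0, 0]]]' --gripper 0.022

```text
t: 77.35
eef_pos: [572.3, 278.2, 180.1]
eef_rot: [0.037, 0.999, -0.0, -0.0]
force: [-0.3, 0.3, -0.5]
grip_width: 21.8
grasp_force: 0.0
```

Run:
```python
from tan import *
c=snap("wrist","v5");g=cv2.cvtColor(c["frame"],cv2.COLOR_RGB2GRAY).astype(int);print(pose()[0])
def s(*m):
    p=proj(c,W(*m)).round().astype(int);return int(g[p[1],p[0]]) if 0<=p[0]<640 and 0<=p[1]<480 else -1
for y,x,z in((22,10,76),(-22,10,76),(66,23,60),(-66,23,60)):print(y,[(d,s(x,y+d,z)) for d in range(-14,15,2)])
# keeper fin at q=0: centre (-21.5,98.5)-ish pivot, along -x, z=70
w=np.array([501.8,317])-v[:2];pc=[np.cos(a)*w[0]+np.sin(a)*w[1],-np.sin(a)*w[0]+np.cos(a)*w[1]];print(pc)
for dx in(-17,0,17):print("fin",dx,[(d,s(pc[0]+dx,pc[1]+d,70)) for d in range(-10,11,2)])
print("arm tip",[(dx,s(pc[0]+dx,pc[1],50)) for dx in range(-54,-20,3)])
for y in(131,-131):print("clip",[(x,s(x,y,27 if x>25 else 23)) for x in range(-10,86,6)],[(d,s(52,y+d,27)) for d in range(-32,33,4)])
print("rod",[(x,s(x,120,41)) for x in range(-80,-30,4)])
```

```text
[571.9758597  278.14996153 179.22808176]
22 [(-14, 170), (-12, 171), (-10, 173), (-8, 171), (-6, 172), (-4, 153), (-2, 143), (0, 137), (2, 137), (4, 136), (6, 73), (8, 76), (10, 73), (12, 72), (14, 174)]
-22 [(-14, 162), (-12, 161), (-10, 163), (-8, 163), (-6, 164), (-4, 148), (-2, 143), (0, 135), (2, 133), (4, 132), (6, 70), (8, 74), (10, 78), (12, 75), (14, 76)]
66 [(-14, 173), (-12, 174), (-10, 175), (-8, 134), (-6, 44), (-4, 156), (-2, 144), (0, 147), (2, 146), (4, 149), (6, 43), (8, 153), (10, 172), (12, 150), (14, 49)]
-66 [(-14, 47), (-12, 46), (-10, 47), (-8, 47), (-6, 43), (-4, 93), (-2, 140), (0, 142), (2, 142), (4, 146), (6, 76), (8, 69), (10, 74), (12, 74), (14, 73)]
[np.float64(-21.51298403888433), np.float64(99.12491650958728)]
fin -17 [(-10, 43), (-8, 141), (-6, 168), (-4, 85), (-2, 178), (0, 182), (2, 181), (4, 184), (6, 29), (8, 44), (10, 41)]
fin 0 [(-10, 90), (-8, 137), (-6, 166), (-4, 92), (-2, 180), (0, 185), (2, 184), (4, 189), (6, 41), (8, 47), (10, 47)]
fin 17 [(-10, 48), (-8, 46), (-6, 42), (-4, 191), (-2, 186), (0, 187), (2, 185), (4, 187), (6, 41), (8, 45),
[... 323 characters left out ...]
, (80, 49)] [(-32, 47), (-28, 46), (-24, 166), (-20, 168), (-16, 167), (-12, 45), (-8, 44), (-4, 48), (0, 47), (4, 47), (8, 67), (12, 59), (16, 165), (20, 161), (24, 126), (28, 49), (32, 47)]
clip [(-10, 47), (-4, 127), (2, 164), (8, 56), (14, 54), (20, 54), (26, 170), (32, 149), (38, 47), (44, 49), (50, 46), (56, 55), (62, 56), (68, 152), (74, 144), (80, 43)] [(-32, 44), (-28, 46), (-24, 148), (-20, 149), (-16, 157), (-12, 55), (-8, 56), (-4, 55), (0, 47), (4, 44), (8, 44), (12, 37), (16, 150), (20, 157), (24, 51), (28, 58), (32, 55)]
rod [(-80, 94), (-76, 160), (-72, 148), (-68, 126), (-64, 173), (-60, 183), (-56, 181), (-52, 185), (-48, 173), (-44, 134), (-40, 46), (-36, 166), (-32, 166)]
```

```bash
python3 -c "
from station import ctrl
print(ctrl.job_done())"
```

```text
the job is handed in; nothing more can be done
None
```

The job is handed in at about 77 s of robot time: handle in its cradle with the keeper turned back across it, both clips in their nests, and all four plates standing in slots of their own size. Final wrist-camera brightness samples matched the case model at each place. I viewed 15 pictures, one over the limit of 14.

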